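# Load a wine sample into the haze meter

## Task

Press the thumb latch of the bench haze meter so that its sprung lid pops open, stand the sealed sample vial upright all the way down in the meter's well and let go of it, then swing the lid down and snap it shut so that the latch holds it. Work gently: never lean hard on the meter or jam the vial, and leave the other things on the bench where they stand.

Things in the scene. Friction and masses are not known exactly. Their poses are not given: they have to be found in the camera images.
- meter: White bench instrument, fixed, 210 x 110 mm, on screwed levelling feet: its housing stands up to 7 mm higher or lower than told, which no reading shows: feel for it. Told deck height 60 mm. Origin on the bench under the well's axis; +x from latch to lid hinge. Housing x -120 to +90 mm, y -55 to +55. Dark grey box lid over the well: x -50 to +80 mm, y -48 to +48, top at 100 mm when shut.
- lid (a joint): Lid angle, rad, about the hinge line (meter x +80 mm, told height 62.5 mm): 0 = shut and latched, grows upward towards meter +x; stops at 1.45 (nearly upright) and -0.014. A light spring (0.2 N m) opens it once the latch lets go and holds it open. To shut, push its top (25 mm behind its latch-end edge is good) until slightly below shut, past a click of 6 to 12 N; it springs back to about 0.
- latch (a joint): Thumb latch angle, rad: 0 = at rest, hook over the lid's strike bar; grows as the pad is pressed. The hook lets go at 0.14 to 0.2 (4 to 6 mm of pad travel, 4 to 7 N); hard stop at 0.25, the pressed tool then 7 mm below the pad's rest height. It springs back to 0; the lid's bar pushes it aside for a moment while the lid snaps shut.
- latch_pad (a point): Point to press on the top of the steel thumb pad, 34 x 30 mm, at meter x -90 mm, y 0, told height 72 mm (the true one shares the housing's offset of up to 7 mm; the pad is 12 mm above the deck). Press it straight down. The upright hook stands 22 mm from this point towards the lid and reaches 28 mm above it; the lid's wall is 40 mm away.
- well (a point): Centre of the mouth of the round vertical well in the deck, hidden under the shut lid; told height 60 mm (the true one shares the housing's offset of up to 7 mm). 30 mm in diameter, 48 mm deep, with a 2 mm chamfer. z up.
- vial: The sealed sample vial, upright in the tray: smoky grey glass body 28 mm in diameter and 52 mm tall, topped by a black cap 26 mm in diameter and 24 mm tall (76 mm in all), about 60 g. Origin at the centre of its underside, z up through the cap. Fully seated in the well, 28 mm (the cap and a little glass) stands above the deck.
- tray: Shallow steel tray fixed to the bench, 140 x 170 x 14 mm, 4 mm floor and walls, origin under its centre. It holds the vial and the bottle.
- bottle: Bystander: amber bottle in the tray, 44 mm in diameter, 85 mm tall, thicker and taller than the vial; origin at the centre of its underside.
- bung: Bystander: dark rubber barrel bung, a plain truncated cone 52 mm across the top and 36 mm tall; origin at the centre of its underside.
- cylinder: Bystander: smoky clear plastic measuring cylinder 38 mm in diameter and 190 mm tall on a round white foot 72 mm across; origin at the centre of its underside.
Mind the look-alikes: they are no part of the job. Of the things that look like the vial, take the one that is farthest to the robot's left at the start. Several things look just like the meter: the one meant starts farthest from the robot's base.

How it is judged:
On the way, in this order (a step that is already met when the one before it is completed fails the run):
1. the latch has been pressed and the lid has popped open (value of joint lid above 1.2 rad), for 0.2 s.
2. the vial stands fully down in the well and is let go, the lid still open (z of vial in the frame of well below -0.038 m and horizontal distance between vial and well below 0.005 m and angle between vial's own z axis and vertical below 0.1 rad and value of joint lid above 0.8 rad and contact force between the fingers and vial below 0.2 N), for 0.2 s.
At the end, for the whole second after the job is handed in: The lid is shut (within 0.025 rad) and held by the latch, which has sprung back (below 0.06 rad), with the vial upright (within 0.1 rad) in the well, its underside at least 38 mm below the told height of the well's mouth and within 5 mm of the well's axis (value of joint lid below 0.025 rad and value of joint latch below 0.06 rad and z of vial in the frame of well below -0.038 m and horizontal distance between vial and well below 0.005 m and angle between vial's own z axis and vertical below 0.1 rad); the robot touches nothing.
It fails at once if the robot presses on the meter, its lid or its latch with more than 35 N (contact force between any of the fingers, the arm and meter above 35 N).
It fails at once if the vial is jammed against the meter with more than 30 N (contact force between vial and meter above 30 N).
It fails at once if a bystander is knocked over or shifted by more than 30 mm (distance of any of bottle, bung, cylinder from where it was at the start of the episode above 0.03 m or angle between any of bottle, bung, cylinder's own z axis and vertical above 0.4 rad).
It also fails if it takes over 70 s, if anything falls off the work surface, if the arm or the gripper's body presses on something with over 40 N, if the wrist force passes 120 N, or if a joint passes its speed limit or range.

## Robot

A 6-joint arm with a two-finger parallel gripper is mounted at the origin on the work surface. World frame = base frame: x ahead of the robot, y to its left, z up, the work surface at z = 0. Lengths are in m, angles in rad, forces in N, time in s.
With the tool pointing down it reaches from about 0.325 to 0.75 m from the base axis. Payload 7.6 kg.
Tool frame: the origin (TCP) lies between the finger pads; the fingertips stand robot.tip_extent ahead of it and the grasp point (between the pads) is the TCP (robot.tip_extent is the distance from the TCP to the fingertips, in m); z points along the fingers, y is the line along which they close (so a half turn about z gives the same grasp; the last joint's range is limited). The gripper opens to 85 mm and grips with 20 to 120 N. Pads are 22 mm wide; open, the fingers measure 114 mm over their backs; the gripper's body (76 mm by 85 mm) begins 54 mm behind the grasp point. The pads swing forward as they close: fully open they stand 13 mm farther back than shut.
Start: joints at [1.113, 0.052, 1.401, -0, 1.689, -0.07], TCP at [0.199, 0.486, 0.224] pointing down, gripper open.
Joint ranges: [-2.9, 2.9], [-0.91, 2.17], [0.12, 2.37], [-1.06, 4.2], [0.26, 2.73], [-2.93, 2.93]. Speed limits (rad/s): [2.57, 2.57, 3.01, 3.14, 3.14, 3.14].

## Interface

Orientations are given as a unit quaternion [x, y, z, w].
In Python, from cell import robot, cams, nets gives the robot as it stands. The module is installed in compiled form; this text tells all that it offers.
- The arm moves only by the tool jog_arm, never from a script. Its argument "plan" is a list of rows, each an object of numbers: "tx", "ty", "tz": the shift along the tool's x, y, z in units of 40 mm (1.0 is 40 mm); "rx", "ry", "rz": the turn, a rotation vector about the tool's x, y, z in units of 6 degrees (1.0 is 6 degrees); "gripper": the opening, from 0 (shut) to 1 (fully open). A call has 1 to 8 rows; each row shifts and turns the commanded pose from where the row before left it, along the tool's axes as they then stand; what a row does not reach is not made up. A row lasts 1/10 s, in which the tool goes at most 50 mm and 8.59 degrees, less where a joint would pass 70% of its speed; a pose out of reach is approached as far as the arm can. A call is refused whole if a number of a shift passes 1 or a number of a turn 1, either way. A call with a gripper value outside its range is refused whole. The fingers move at their own pace and stop on an object; the grip force is fixed at half the most. Time passes only in rows, so rows that do not move let the fingers close. It gives the time, the measured TCP pose, the force, the opening and the grip force at its end, in the units of the state.
- robot.state(): the state, without advancing time (a new reading comes with each control period).
- cams.grab_frame(name): name is "side" or "top" or "wrist"; returns a dict with "img" (400x640x3 uint8, blue, green, red), "mtx" (3x3 intrinsics, pixels), "origin" and "attitude" of the camera in the world. Camera axes: x right, y up, looking along -z (the intrinsics and any distortion apply to the point x, -y, -z); pixel columns grow to the right and rows downward; lengths in m; the calibration is good to about 2 mm. A picture is of the moment at which its call begins. There is no depth.
- robot.hand_in(): hands the job in; it is judged then, once.
Trained networks look in the newest picture that a camera, given by its name, has taken for a name from the list of things; names that differ only in an ending like _2 or _b are one class to them, and where a whole thing is asked for, a point or a joint stands for the part that bears it (a point fixed in the world has none). Each returns a list of dicts, best first, with "confidence" (0 to 1); they miss things now and then, are a little off and sometimes report something else, mostly with a low value. They report only what shows in the picture. A call takes as long as a camera call. They do not tell look-alikes from the thing itself.
- nets.look_for(camera, thing): "bbox" ([centre column, centre row, width, height] in pixels, round what is visible of it).
- nets.outline_of(camera, thing): "mask" (400x640 bool, what is visible of it) and "bbox" ([centre column, centre row, width, height] in pixels, round what is visible of it).
The state is a dict: "time_s": time; "qpos": joint angles; "joint_vel": joint speeds; "joint_torque": joint torques, N m; "tool_pos": TCP position; "tool_rot": TCP orientation; "ft_force": force on the tool from outside, world axes, zero at the start; "wrist_torque": the same for the moment, N m; "grip_width": finger opening in m; "grip_force": force on a finger pad.
Only numpy, scipy, OpenCV 4.12 (cv2) and the standard library are available. Lean on these libraries where they do the work, as an engineer would, in place of code of your own. Each camera call takes 0.05 s, during which the arm holds its last target. There are 200 camera calls.

## Working session

There is one attempt and no reset: what is moved stays moved. The work goes in short steps, Python scripts to look and compute and a tool call to move; the robot and the scene stay as the last step left them, time stands still between calls to the robot, and variables do not carry over. Pictures are saved under pics/ and viewed, at most 10 in all, crops included, and the job is handed in when it is done.

Besides the shell and the picture viewer there is one more tool, called after ">>>" as name(argument=value, ...) on one line, values as JSON. jog_arm: Moves the arm, as the interface text tells. Its arguments: {"type":"object","properties":{"plan":{"type":"array"}},"required":["plan"]}

```bash
mkdir -p pics; cat > h.py <<'E'
import numpy as np, cv2
from cell import robot, cams, nets
from scipy.spatial.transform import Rotation as R
def ray(f,u,v):
    K=np.array(f["mtx"]); d=np.linalg.inv(K)@[u,v,1.0]
    a=np.array(f["attitude"],float)
    M=a if a.shape==(3,3) else R.from_quat(a).as_matrix()
    return np.array(f["origin"],float), M@np.array([d[0],-d[1],-d[2]])
def at_z(f,u,v,z):
    o,d=ray(f,u,v); return o+d*(z-o[2])/d[2]
def proj(f,p):
    a=np.array(f["attitude"],float); M=a if a.shape==(3,3) else R.from_quat(a).as_matrix()
    c=M.T@(np.array(p,float)-np.array(f["origin"])); q=np.array(f["mtx"])@[c[0],-c[1],-c[2]]
    return q[:2]/q[2]
E
python3 - <<'E'
from h import *
s=robot.state(); print({k:np.round(v,3).tolist() for k,v in s.items()}); print([k for k in dir(robot) if k[0]!='_'], robot.tip_extent)
ims=[]
for c in ("top","side"):
    f=cams.grab_frame(c); ims.append(f["img"]); print(c,{k:np.round(v,3).tolist() for k,v in f.items() if k!='img'})
    for t in ("meter","lid","vial","bottle","bung","cylinder","tray","latch_pad"):
        print(c,t,[(np.round(d["bbox"]).astype(int).tolist(),round(d["confidence"],2)) for d in nets.look_for(c,t)])
    cv2.imwrite(f"pics/{c}0.png",f["img"])
E
```

```text
{'time_s': 0.0, 'qpos': [1.113, 0.053, 1.402, -0.0, 1.689, -0.07], 'joint_vel': [0.002, 0.0, 0.002, -0.001, 0.001, -0.0], 'joint_torque': [-0.0, -38.166, -36.018, -0.0, 0.006, 0.0], 'tool_pos': [0.198, 0.486, 0.223], 'tool_rot': [0.193, 0.981, -0.001, -0.0], 'ft_force': [-0.203, 0.272, 0.306], 'wrist_torque': [-0.046, 0.0, -0.037], 'grip_force': 0.0, 'grip_width': 0.086}
['IKError', 'hand_in', 'state', 'tip_extent'] 0.019
top {'mtx': [[412.132, 0.0, 318.399], [0.0, 412.132, 198.714], [0.0, 0.0, 1.0]], 'origin': [0.291, -0.012, 1.307], 'attitude': [-0.051, 0.051, 0.709, -0.702]}
top meter [([193, 268, 47, 68], 0.82), ([256, 183, 45, 73], 0.65)]
top lid [([189, 259, 37, 51], 0.81), ([255, 172, 37, 43], 0.62)]
top vial [([383, 226, 12, 12], 0.6)]
top bottle [([379, 182, 13, 16], 0.45), ([254, 172, 38, 43], 0.3)]
top bung [([318, 146, 15, 17], 0.6)]
top cylinder [([446, 192, 37, 32], 0.78), ([378, 183, 14, 15], 0.68), ([256, 184, 46, 72], 0.53)]
top tray [([366, 176, 65, 48], 0.6)]
top latch_pad [([192, 270, 44, 76], 0.97), ([257, 183, 44, 75], 0.91), ([254, 170, 36, 43], 0.69)]
side {'mtx': [[422.464, 0.0, 326.148], [0.0, 422.464, 200.185], [0.0, 0.0, 1.0]], 'origin': [0.169, -0.794, 0.708], 'attitude': [0.431, -0.083, -0.177, 0.881]}
side meter [([213, 148, 81, 57], 0.94), ([315, 162, 77, 61], 0.73), ([365, 221, 16, 30], 0.28)]
side lid [([221, 136, 52, 28], 0.81), ([325, 150, 59, 35], 0.69)]
side vial [([321, 267, 12, 33], 0.88), ([364, 220, 16, 34], 0.83), ([314, 161, 82, 58], 0.59)]
side bottle [([378, 246, 21, 33], 0.77), ([382, 193, 20, 21], 0.62)]
side bung [([381, 193, 22, 26], 0.61)]
side cylinder [([404, 302, 42, 91], 0.71)]
side tray [([377, 247, 74, 57], 0.93)]
side latch_pad [([314, 162, 84, 55], 0.98), ([214, 148, 81, 57], 0.74)]
```

```bash
python3 - <<'E'
import cv2
a=cv2.imread("pics/top0.png")[100:320,130:490]; cv2.imwrite("pics/topc.png",cv2.resize(a,None,fx=2.2,fy=2.2,interpolation=cv2.INTER_CUBIC))
a=cv2.imread("pics/side0.png")[100:370,150:470]; cv2.imwrite("pics/sidec.png",cv2.resize(a,None,fx=2.2,fy=2.2,interpolation=cv2.INTER_CUBIC))
E
```

```text
(no output)
```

View pics/topc.png

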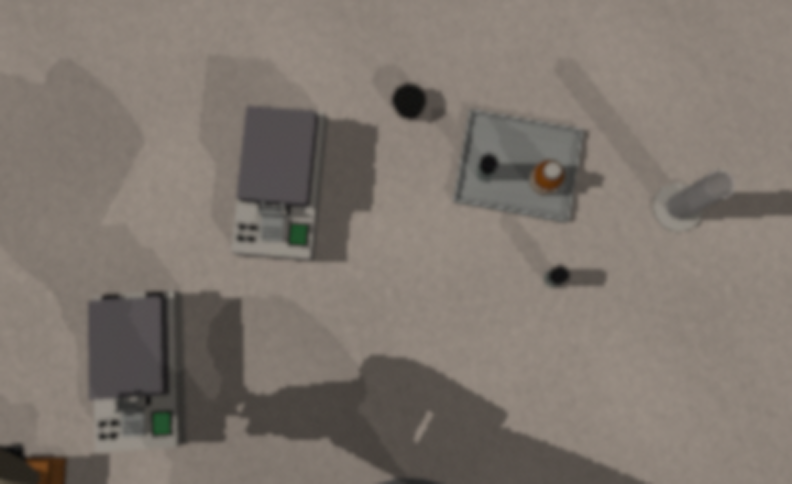

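View pics/sidec.png

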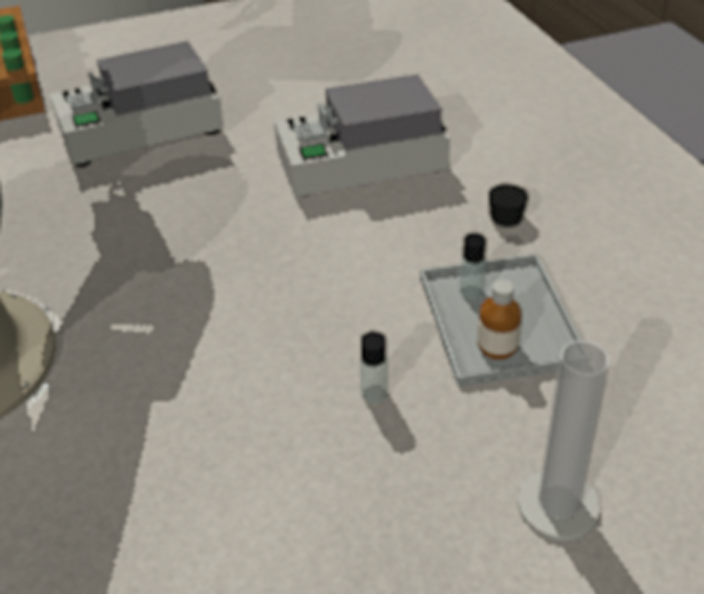

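The top picture shows two meters, A at (256,183) and B at (193,268). Two vials show: the one in the tray at (352,174), and a free one at (383,226). The bung is at (318,146), the bottle at (379,182) and the cylinder at (446,192). By the description I choose the tray vial (left-most) and the meter farther from the base, which I'll compute now.

```bash
cat > fit.py <<'E'
from h import *
from scipy.optimize import minimize
def box(x0,x1,y0,y1,z0,z1): return np.array([[x,y,z] for x in(x0,x1) for y in(y0,y1) for z in(z0,z1)],float)
def cyl(r,z0,z1): 
    t=np.linspace(0,2*np.pi,24,endpoint=False); return np.vstack([np.c_[r*np.cos(t),r*np.sin(t),0*t+z] for z in(z0,z1)])
S=4
def render(f,parts,p):
    m=np.zeros((400*S,640*S),np.uint8); c,s=np.cos(p[2]),np.sin(p[2])
    for P in parts:
        W=P@np.array([[c,s,0],[-s,c,0],[0,0,1]])+[p[0],p[1],p[3]]
        q=np.array([proj(f,w) for w in W])*S+S/2
        cv2.fillConvexPoly(m,cv2.convexHull(np.round(q*16).astype(np.int32)),255,shift=4)
    return cv2.resize(m,(640,400),interpolation=cv2.INTER_AREA)/255.
def fit(obs,parts,p0,free,step):
    free=list(free)
    def cost(v):
        p=np.array(p0,float); p[free]+=v*np.array(step)
        return sum(np.abs(render(f,parts,p)-m).sum()/m.sum() for f,m in obs)
    sx=np.vstack([np.zeros(len(free)),np.eye(len(free))])
    r=minimize(cost,np.zeros(len(free)),method="Nelder-Mead",options=dict(initial_simplex=sx,maxiter=200,xatol=.01,fatol=1e-4))
    p=np.array(p0,float); p[free]+=r.x*np.array(step); return p,r.fun/len(obs)
METER=[box(-.12,.09,-.055,.055,.003,.06),box(-.05,.08,-.048,.048,.06,.1)]
LID=[METER[1]]
VIAL=[cyl(.014,0,.052),cyl(.013,.052,.076)]
E
python3 - <<'E'
from fit import *
F={c:cams.grab_frame(c) for c in("top","side")}
def masks(c,t): return nets.outline_of(c,t)
def pick(c,t,u,v,r=25):
    for d in masks(c,t):
        if np.hypot(d["bbox"][0]-u,d["bbox"][1]-v)<r: return d["mask"].astype(float)
for n,(ut,vt),(us,vs) in (("A",(256,183),(315,162)),("B",(193,268),(213,148))):
    p0=at_z(F["top"],ut,vt,.05)
    for t,parts in(("meter",METER),("lid",LID)):
        obs=[(F[c],m) for c,m in(("top",pick("top",t,ut,vt)),("side",pick("side",t,us,vs))) if m is not None]
        if obs:
            for yaw in (0,): print(n,t,len(obs),fit(obs,parts,[p0[0],p0[1],yaw,0],[0,1,2,3],[.02,.02,.1,.005]))
            for o in obs: print("  1cam",fit([o],parts,[p0[0],p0[1],0,0],[0,1,2],[.02,.02,.1]))
for t in("top","side"):
    print(t,[(np.round(d["bbox"]).tolist(),round(d["confidence"],2)) for d in masks(t,"vial")])
m=pick("side","vial",365,221,12); p0=at_z(F["top"],352,174,.08); print(p0)
if m is not None: print("vial",fit([(F["side"],m)],VIAL,[*p0[:2],0,.004],[0,1],[.01,.01]))
m=pick("top","vial",352,174,10)
if m is not None: print("vialtop",fit([(F["top"],m)],VIAL,[*p0[:2],0,.004],[0,1],[.01,.01]))
for t,z,u,v in(("bottle",.04,379,182),("bung",.03,318,146),("cylinder",.0,440,195),("free vial",.076,384,226)): print(t,at_z(F["top"],u,v,z))
E
```

```text
A meter 2 (array([ 0.54332023,  0.17851337, -0.09457977, -0.00088034]), np.float64(0.056785362004397974))
  1cam (array([ 0.54246677,  0.17814838, -0.08972899,  0.        ]), np.float64(0.035213433199366706))
  1cam (array([ 0.54351116,  0.1773245 , -0.11907139,  0.        ]), np.float64(0.07781555782235823))
A lid 2 (array([ 0.54424372,  0.17848819, -0.08498084, -0.00535066]), np.float64(0.05087051092497129))
  1cam (array([ 0.54251715,  0.17771797, -0.08231844,  0.        ]), np.float64(0.06250974918927794))
  1cam (array([ 0.54191919,  0.17076   , -0.08997974,  0.        ]), np.float64(0.04837152863958523))
B meter 2 (array([0.2840341 , 0.37220368, 0.04851287, 0.00121119]), np.float64(0.050168603132095924))
  1cam (array([0.28397872, 0.37216954, 0.05260727, 0.        ]), np.float64(0.031164175241053516))
  1cam (array([0.28465338, 0.37748268, 0.03692102, 0.        ]), np.float64(0.058923068532002514))
B lid 2 (array([ 2.83563863e-01,  3.72740708e-01,  4.46839132e-02, -7.86171381e-05]), np.float64(0.06913738989571733))
  1cam (array([0.28329627, 0.37267001, 0.04346106, 0.        ]), np.float64(0.03991731632412))
  1cam (array([0.28509442, 0.37411518, 0.00321903, 0.        ]), np.float64(0.08872127164118661))
top []
side [([365.0, 221.0, 13.0, 33.0], 0.84), ([320.0, 266.0, 15.0, 31.0], 0.84), ([381.0, 193.0, 21.0, 22.0], 0.68)]
[ 0.5440049  -0.11492539  0.08      ]
vial (array([ 0.54743166, -0.11431143,  0.        ,  0.004     ]), np.float64(0.07797979797979798))
bottle [ 0.52596276 -0.20205178  0.04      ]
bung [ 0.6463504  -0.01262219  0.03      ]
cylinder [ 0.489127   -0.40230393  0.        ]
free vial [ 0.38556137 -0.20751736  0.076     ]
```

```bash
cat >> h.py <<'E'
def plan(target,yaw_deg):
    s=robot.state(); M=R.from_quat(s["tool_rot"]).as_matrix()
    Mt=R.from_euler('z',yaw_deg,degrees=True).as_matrix()@np.diag([1.,-1,-1])
    p=np.array(s["tool_pos"]); dv=np.array(target)-p
    print("t",round(s["time_s"],2),"pos",p.round(4),"rotvec units",(R.from_matrix(M.T@Mt).as_rotvec(degrees=True)/6).round(2),"shift units now",(M.T@dv/.04).round(3),"after turn",(Mt.T@dv/.04).round(3),"F",np.round(s["ft_force"],1),"g",round(s["grip_width"],4))
c,s_=np.cos(-.088),np.sin(-.088)
def mw(x,y,z,o=(.543,.1785),yaw=-.088): 
    c,s=np.cos(yaw),np.sin(yaw); return [o[0]+c*x-s*y,o[1]+s*x+c*y,z]
E
python3 -c "
from h import *
print(mw(-.095,0,.26)); plan(mw(-.095,0,.26),175)"
```

```text
[np.float64(0.44836760268185377), np.float64(0.1868492142037741), 0.26]
t 1.6 pos [0.1985 0.4861 0.2239] rotvec units [ 0.    0.   -2.87] shift units now [-8.611 -4.563 -0.902] after turn [-6.874 -6.907 -0.902] F [-0.6  0.6 -0.3] g 0.0854
```

>>> jog_arm(plan=[{"rz":-1,"gripper":1},{"rz":-1,"gripper":1},{"rz":-0.88,"gripper":1},{"gripper":1}])

```text
invalid input
```

```bash
python3 -c "
from h import *
plan(mw(-.095,0,.26),175)"
```

```text
t 1.6 pos [0.1985 0.4861 0.2239] rotvec units [ 0.    0.   -2.87] shift units now [-8.611 -4.563 -0.902] after turn [-6.874 -6.907 -0.902] F [-0.6  0.6 -0.3] g 0.0854
```

>>> jog_arm(plan=[{"tx":0,"ty":0,"tz":0,"rx":0,"ry":0,"rz":-1,"gripper":1},{"tx":0,"ty":0,"tz":0,"rx":0,"ry":0,"rz":-1,"gripper":1},{"tx":0,"ty":0,"tz":-0.5,"rx":0,"ry":0,"rz":-0.88,"gripper":1},{"tx":0,"ty":0,"tz":-0.4,"rx":0,"ry":0,"rz":0,"gripper":1}])

```text
time_s: 2.0
tool_pos: [0.1985, 0.4859, 0.2604]
tool_rot: [0.042, 0.999, -0.0, -0.0]
ft_force: [0.5, -0.5, 0.2]
grip_width: 0.0852
grip_force: 0.0
```

>>> jog_arm(plan=[{"tx":-0.8,"ty":-0.8,"tz":0,"rx":0,"ry":0,"rz":0,"gripper":1},{"tx":-0.8,"ty":-0.8,"tz":0,"rx":0,"ry":0,"rz":0,"gripper":1},{"tx":-0.8,"ty":-0.8,"tz":0,"rx":0,"ry":0,"rz":0,"gripper":1},{"tx":-0.8,"ty":-0.8,"tz":0,"rx":0,"ry":0,"rz":0,"gripper":1},{"tx":-0.8,"ty":-0.8,"tz":0,"rx":0,"ry":0,"rz":0,"gripper":1},{"tx":-0.8,"ty":-0.8,"tz":0,"rx":0,"ry":0,"rz":0,"gripper":1},{"tx":-0.8,"ty":-0.8,"tz":0,"rx":0,"ry":0,"rz":0,"gripper":1},{"tx":-0.8,"ty":-0.8,"tz":0,"rx":0,"ry":0,"rz":0,"gripper":1}])

```text
time_s: 2.8
tool_pos: [0.4324, 0.2073, 0.2601]
tool_rot: [0.043, 0.999, 0.0, 0.0]
ft_force: [0.1, 0.5, -0.1]
grip_width: 0.0854
grip_force: 0.0
```

```bash
python3 - <<'E'
from fit import *
plan(mw(-.095,0,.26),175)
f=cams.grab_frame("wrist"); print({k:np.round(v,3).tolist() for k,v in f.items() if k!='img'})
plan(mw(-.095,0,.26),175)
for n,p in(("well top",mw(0,0,.1)),("pad",mw(-.09,0,.072))): print(n,proj(f,p).round(0))
for x,y in((-.12,-.055),(-.12,.055)): print(proj(f,mw(x,y,.06)).round(0))
for x,y in((-.05,-.048),(-.05,.048),(.08,.048),(.08,-.048)): print('lid',proj(f,mw(x,y,.1)).round(0))
cv2.imwrite("pics/w1.png",f["img"])
for t,P in(("meter",METER),("lid",LID)):
    for d in nets.outline_of("wrist",t): print(t,np.round(d["bbox"]),d["confidence"],fit([(f,d["mask"].astype(float))],P,[.543,.1785,-.088,0],[0,1,2],[.01,.01,.05]))
for d in nets.look_for("wrist","latch_pad"): print(np.round(d["bbox"]),d["confidence"])
E
```

```text
t 2.8 pos [0.4324 0.2073 0.2601] rotvec units [0.   0.01 0.01] shift units now [-0.441 -0.476  0.004] after turn [-0.442 -0.475  0.004] F [ 0.1  0.5 -0.1] g 0.0854
{'mtx': [[278.256, 0.0, 320.973], [0.0, 278.256, 205.013], [0.0, 0.0, 1.0]], 'origin': [0.348, 0.214, 0.411], 'attitude': [-0.123, -0.113, 0.666, 0.727]}
t 2.85 pos [0.4357 0.2027 0.2596] rotvec units [-0.02  0.02 -0.04] shift units now [-0.353 -0.365 -0.007] after turn [-0.351 -0.367 -0.009] F [ 2.3 -4.3 -0.6] g 0.0856
well top [307. 270.]
pad [307. 197.]
[264. 172.]
[350. 172.]
lid [267. 235.]
lid [345. 235.]
lid [342. 320.]
lid [273. 320.]
meter [461.  63. 135. 126.] 0.93 (array([ 1.12003704,  0.01331481, -1.15096296,  0.        ]), np.float64(1.0))
meter [307. 246.  84. 155.] 0.77 (array([ 0.54422593,  0.17698473, -0.09241371,  0.        ]), np.float64(0.03570001196699732))
meter [101. 262. 119.  88.] 0.5 (array([ 1.12003704,  0.01331481, -1.15096296,  0.        ]), np.float64(1.0))
lid [309. 272.  81.  99.] 0.98 (array([ 0.54288797,  0.17755119, -0.0843374 ,  0.        ]), np.float64(0.056057809527064746))
lid [472.  61. 115. 113.] 0.58 (array([ 0.89188889, -0.00483333, -0.01022222,  0.        ]), np.float64(1.0))
[306. 242.  85. 155.] 0.66
[462.  64. 136. 121.] 0.65
```

View pics/w1.png

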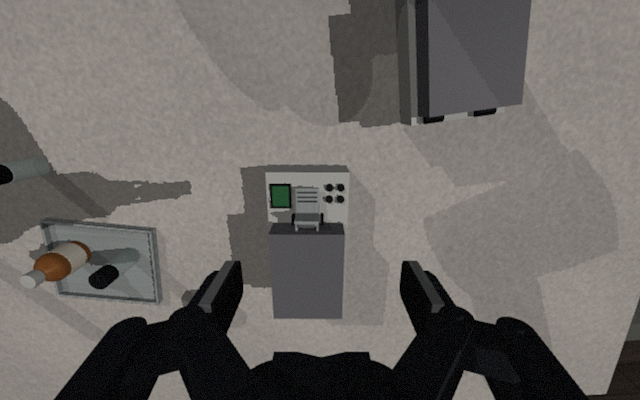

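>>> jog_arm(plan=[{"tx":-0.42,"ty":-0.47,"tz":0,"rx":0,"ry":0,"rz":0,"gripper":0},{"tx":0,"ty":0,"tz":0.5,"rx":0,"ry":0,"rz":0,"gripper":0},{"tx":0,"ty":0,"tz":0.5,"rx":0,"ry":0,"rz":0,"gripper":0},{"tx":0,"ty":0,"tz":0.5,"rx":0,"ry":0,"rz":0,"gripper":0},{"tx":0,"ty":0,"tz":0.5,"rx":0,"ry":0,"rz":0,"gripper":0},{"tx":0,"ty":0,"tz":0.5,"rx":0,"ry":0,"rz":0,"gripper":0},{"tx":0,"ty":0,"tz":0.5,"rx":0,"ry":0,"rz":0,"gripper":0},{"tx":0,"ty":0,"tz":0,"rx":0,"ry":0,"rz":0,"gripper":0}])

```text
time_s: 3.8
tool_pos: [0.4445, 0.1895, 0.1372]
tool_rot: [0.042, 0.999, -0.001, -0.003]
ft_force: [0.4, -0.2, -0.1]
grip_width: -0.0002
grip_force: 0.0
```

```bash
sed -i 's/o=(.543,.1785)/o=(.5435,.1778)/' h.py; python3 -c "
from h import *
plan(mw(-.094,0,.110),175)"
```

```text
t 3.8 pos [0.4445 0.1895 0.1372] rotvec units [-0.02 -0.05  0.03] shift units now [-0.145 -0.073  0.679] after turn [-0.141 -0.074  0.68 ] F [ 0.4 -0.2 -0.1] g -0.0002
```

>>> jog_arm(plan=[{"tx":-0.14,"ty":-0.07,"tz":0.3,"rx":0,"ry":0,"rz":0,"gripper":0},{"tx":0,"ty":0,"tz":0.3,"rx":0,"ry":0,"rz":0,"gripper":0},{"tx":0,"ty":0,"tz":0.15,"rx":0,"ry":0,"rz":0,"gripper":0},{"tx":0,"ty":0,"tz":0.05,"rx":0,"ry":0,"rz":0,"gripper":0},{"tx":0,"ty":0,"tz":0,"rx":0,"ry":0,"rz":0,"gripper":0}])

```text
time_s: 4.3
tool_pos: [0.4519, 0.1855, 0.1078]
tool_rot: [0.043, 0.999, -0.0, -0.0]
ft_force: [-0.1, -0.1, 0.2]
grip_width: 0.0
grip_force: 0.0
```

>>> jog_arm(plan=[{"tx":0,"ty":0,"tz":0.05,"rx":0,"ry":0,"rz":0,"gripper":0},{"tx":0,"ty":0,"tz":0.05,"rx":0,"ry":0,"rz":0,"gripper":0},{"tx":0,"ty":0,"tz":0,"rx":0,"ry":0,"rz":0,"gripper":0}])

```text
time_s: 4.6
tool_pos: [0.4519, 0.1855, 0.1038]
tool_rot: [0.043, 0.999, 0.0, -0.0]
ft_force: [-0.5, -0.0, -0.0]
grip_width: -0.0001
grip_force: 0.0
```

>>> jog_arm(plan=[{"tx":0,"ty":0,"tz":0.05,"rx":0,"ry":0,"rz":0,"gripper":0},{"tx":0,"ty":0,"tz":0.05,"rx":0,"ry":0,"rz":0,"gripper":0},{"tx":0,"ty":0,"tz":0,"rx":0,"ry":0,"rz":0,"gripper":0}])

```text
time_s: 4.9
tool_pos: [0.4518, 0.1855, 0.0995]
tool_rot: [0.043, 0.999, -0.0, -0.0]
ft_force: [0.2, 0.3, -0.1]
grip_width: 0.0002
grip_force: 0.0
```

>>> jog_arm(plan=[{"tx":0,"ty":0,"tz":0.05,"rx":0,"ry":0,"rz":0,"gripper":0},{"tx":0,"ty":0,"tz":0,"rx":0,"ry":0,"rz":0,"gripper":0}])

```text
time_s: 5.1
tool_pos: [0.4519, 0.1855, 0.0976]
tool_rot: [0.043, 0.999, -0.0, -0.0]
ft_force: [0.3, 0.6, 0.7]
grip_width: 0.0001
grip_force: 0.0
```

>>> jog_arm(plan=[{"tx":0,"ty":0,"tz":0.05,"rx":0,"ry":0,"rz":0,"gripper":0},{"tx":0,"ty":0,"tz":0,"rx":0,"ry":0,"rz":0,"gripper":0}])

```text
time_s: 5.3
tool_pos: [0.4519, 0.1855, 0.0956]
tool_rot: [0.043, 0.999, -0.0, -0.0]
ft_force: [0.0, -0.3, -0.3]
grip_width: 0.0001
grip_force: 0.0
```

>>> jog_arm(plan=[{"tx":0,"ty":0,"tz":0.05,"rx":0,"ry":0,"rz":0,"gripper":0},{"tx":0,"ty":0,"tz":0,"rx":0,"ry":0,"rz":0,"gripper":0}])

```text
time_s: 5.5
tool_pos: [0.4518, 0.1855, 0.0936]
tool_rot: [0.043, 0.999, -0.0, -0.0]
ft_force: [0.7, 0.6, 0.3]
grip_width: 0.0001
grip_force: 0.0
```

Tip at about 74.6 mm, no contact yet.

>>> jog_arm(plan=[{"tx":0,"ty":0,"tz":0.05,"rx":0,"ry":0,"rz":0,"gripper":0},{"tx":0,"ty":0,"tz":0,"rx":0,"ry":0,"rz":0,"gripper":0}])

```text
time_s: 5.7
tool_pos: [0.4518, 0.1855, 0.0916]
tool_rot: [0.043, 0.999, -0.0, -0.0]
ft_force: [-0.3, -0.6, -0.0]
grip_width: -0.0002
grip_force: 0.0
```

>>> jog_arm(plan=[{"tx":0,"ty":0,"tz":0.05,"rx":0,"ry":0,"rz":0,"gripper":0},{"tx":0,"ty":0,"tz":0,"rx":0,"ry":0,"rz":0,"gripper":0}])

```text
time_s: 5.9
tool_pos: [0.4518, 0.1855, 0.0896]
tool_rot: [0.043, 0.999, -0.0, -0.0]
ft_force: [0.2, 0.2, 0.1]
grip_width: 0.0003
grip_force: 0.0
```

>>> jog_arm(plan=[{"tx":0,"ty":0,"tz":0.05,"rx":0,"ry":0,"rz":0,"gripper":0},{"tx":0,"ty":0,"tz":0,"rx":0,"ry":0,"rz":0,"gripper":0}])

```text
time_s: 6.1
tool_pos: [0.4518, 0.1855, 0.0876]
tool_rot: [0.043, 0.999, -0.0, -0.0]
ft_force: [-0.2, -0.1, 0.6]
grip_width: 0.0002
grip_force: 0.0
```

>>> jog_arm(plan=[{"tx":0,"ty":0,"tz":0.05,"rx":0,"ry":0,"rz":0,"gripper":0},{"tx":0,"ty":0,"tz":0,"rx":0,"ry":0,"rz":0,"gripper":0}])

```text
time_s: 6.3
tool_pos: [0.4518, 0.1855, 0.0856]
tool_rot: [0.043, 0.999, -0.0, -0.0]
ft_force: [0.5, 1.3, 0.2]
grip_width: 0.0
grip_force: 0.0
```

>>> jog_arm(plan=[{"tx":0,"ty":0,"tz":0.05,"rx":0,"ry":0,"rz":0,"gripper":0},{"tx":0,"ty":0,"tz":0,"rx":0,"ry":0,"rz":0,"gripper":0}])

```text
time_s: 6.5
tool_pos: [0.4518, 0.1854, 0.0836]
tool_rot: [0.043, 0.999, -0.0, -0.0]
ft_force: [-0.6, 0.1, -0.0]
grip_width: -0.0001
grip_force: 0.0
```

>>> jog_arm(plan=[{"tx":0,"ty":0,"tz":0.05,"rx":0,"ry":0,"rz":0,"gripper":0},{"tx":0,"ty":0,"tz":0,"rx":0,"ry":0,"rz":0,"gripper":0}])

```text
time_s: 6.7
tool_pos: [0.4518, 0.1855, 0.0816]
tool_rot: [0.043, 0.999, -0.0, -0.0]
ft_force: [0.4, 0.4, -0.9]
grip_width: 0.0005
grip_force: 0.0
```

```bash
python3 - <<'E'
from h import *
print(robot.tip_extent)
ims=[]
for c,p in(("side",(.45,.186,.07)),("wrist",(.45,.186,.07))):
    f=cams.grab_frame(c); u,v=proj(f,p).astype(int); print(c,u,v)
    a=f["img"][max(0,v-50):v+50,u-65:u+65]; ims.append(cv2.resize(a,(520,int(a.shape[0]*4)),interpolation=cv2.INTER_CUBIC)[:400])
h=min(i.shape[0] for i in ims); cv2.imwrite("pics/press.png",cv2.resize(np.hstack([i[:h] for i in ims]),None,fx=.76,fy=.76))
s=robot.state(); print(s["ft_force"],s["tool_pos"])
E
```

```text
0.019
side 286 157
wrist 323 243
[ 0.24011654 -0.20140105  0.21637528] [0.4519511  0.18548807 0.08184153]
```

View pics/press.png

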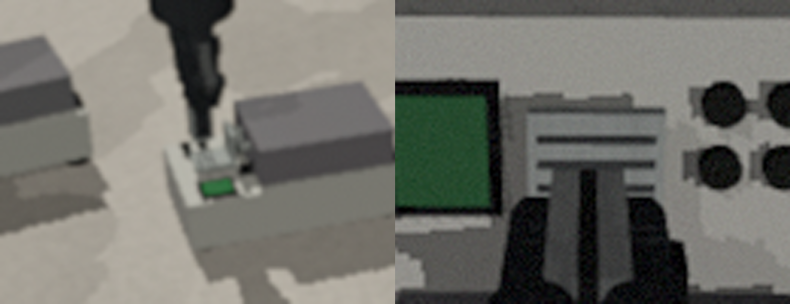

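The picture shows the tips over the pad (side 286,157; wrist pad centre near 323,243), seemingly just above it. I continue in small steps.

>>> jog_arm(plan=[{"tx":0,"ty":0,"tz":0.05,"rx":0,"ry":0,"rz":0,"gripper":0},{"tx":0,"ty":0,"tz":0,"rx":0,"ry":0,"rz":0,"gripper":0}])

```text
time_s: 7.0
tool_pos: [0.4519, 0.1855, 0.0796]
tool_rot: [0.043, 0.999, -0.0, -0.0]
ft_force: [-0.1, 0.8, 0.1]
grip_width: -0.0003
grip_force: 0.0
```

>>> jog_arm(plan=[{"tx":0,"ty":0,"tz":0.05,"rx":0,"ry":0,"rz":0,"gripper":0},{"tx":0,"ty":0,"tz":0,"rx":0,"ry":0,"rz":0,"gripper":0}])

```text
time_s: 7.2
tool_pos: [0.4518, 0.1855, 0.0776]
tool_rot: [0.043, 0.999, -0.0, -0.0]
ft_force: [-0.3, -0.3, 0.2]
grip_width: -0.0002
grip_force: 0.0
```

>>> jog_arm(plan=[{"tx":0,"ty":0,"tz":0.03,"rx":0,"ry":0,"rz":0,"gripper":0},{"tx":0,"ty":0,"tz":0,"rx":0,"ry":0,"rz":0,"gripper":0}])

```text
time_s: 7.4
tool_pos: [0.4519, 0.1855, 0.0765]
tool_rot: [0.043, 0.999, -0.0, -0.0]
ft_force: [0.3, 0.0, -0.9]
grip_width: 0.0001
grip_force: 0.0
```

```bash
python3 - <<'E'
from h import *
ims=[]
for c in("side","wrist"):
    f=cams.grab_frame(c); u,v=proj(f,(.452,.186,.06)).astype(int)
    for z in (.05,.06,.07): print(c,z,[proj(f,mw(x,0,z)).round(1).tolist() for x in(-.092-.011,-.092,-.092+.011)])
    print('pad corners',[proj(f,mw(x,y,.067)).round(1).tolist() for x in(-.105,-.075) for y in(-.017,.017)],"crop0",u-40,v-40)
    ims.append(cv2.resize(f["img"][v-40:v+30,u-40:u+40],None,fx=5,fy=5,interpolation=cv2.INTER_CUBIC))
cv2.imwrite("pics/press2.png",np.hstack(ims)); print(robot.state()["ft_force"],robot.state()["joint_torque"])
E
```

```text
side 0.05 [[283.8, 164.4], [287.6, 163.7], [291.3, 163.1]]
side 0.06 [[283.6, 161.4], [287.3, 160.8], [291.1, 160.1]]
side 0.07 [[283.3, 158.4], [287.1, 157.8], [290.9, 157.1]]
pad corners [[284.1, 162.6], [281.4, 156.4], [294.5, 160.8], [291.6, 154.6]] crop0 247 120
wrist 0.05 [[323.0, 221.5], [322.9, 235.9], [322.9, 249.9]]
wrist 0.06 [[323.1, 227.3], [323.0, 242.4], [322.9, 256.9]]
wrist 0.07 [[323.2, 233.8], [323.1, 249.6], [323.1, 264.7]]
pad corners [[296.2, 228.9], [350.2, 229.0], [297.4, 270.2], [348.5, 270.3]] crop0 283 202
[-0.19531138 -0.36051994  0.69211259] [-5.07859895e-04 -3.54883504e+01 -3.33609831e+01 -2.91673450e-05
 -1.54534442e-03  6.63747116e-06]
```

View pics/press2.png

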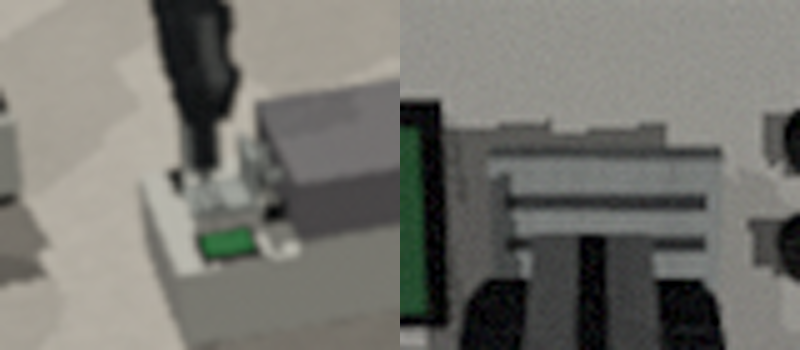

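Side view puts the tip near (287,154) and the wrist view near (321,249). Both mean the tips are really about 80 mm up and still above the pad, so I keep feeling downward.

>>> jog_arm(plan=[{"tx":0,"ty":0,"tz":0.05,"rx":0,"ry":0,"rz":0,"gripper":0},{"tx":0,"ty":0,"tz":0.03,"rx":0,"ry":0,"rz":0,"gripper":0},{"tx":0,"ty":0,"tz":0,"rx":0,"ry":0,"rz":0,"gripper":0}])

```text
time_s: 7.8
tool_pos: [0.4518, 0.1854, 0.0732]
tool_rot: [0.043, 0.999, -0.0, -0.0]
ft_force: [0.2, 0.2, -0.6]
grip_width: -0.0004
grip_force: 0.0
```

>>> jog_arm(plan=[{"tx":0,"ty":0,"tz":0.05,"rx":0,"ry":0,"rz":0,"gripper":0},{"tx":0,"ty":0,"tz":0,"rx":0,"ry":0,"rz":0,"gripper":0}])

```text
time_s: 8.0
tool_pos: [0.4519, 0.1855, 0.0712]
tool_rot: [0.043, 0.999, -0.0, -0.0]
ft_force: [-0.1, 0.1, -0.8]
grip_width: -0.0001
grip_force: 0.0
```

>>> jog_arm(plan=[{"tx":0,"ty":0,"tz":0.05,"rx":0,"ry":0,"rz":0,"gripper":0},{"tx":0,"ty":0,"tz":0,"rx":0,"ry":0,"rz":0,"gripper":0}])

```text
time_s: 8.2
tool_pos: [0.4518, 0.1855, 0.0692]
tool_rot: [0.043, 0.999, -0.0, -0.0]
ft_force: [-0.8, 0.4, 0.1]
grip_width: 0.0
grip_force: 0.0
```

>>> jog_arm(plan=[{"tx":0,"ty":0,"tz":0.05,"rx":0,"ry":0,"rz":0,"gripper":0},{"tx":0,"ty":0,"tz":0,"rx":0,"ry":0,"rz":0,"gripper":0}])

```text
time_s: 8.4
tool_pos: [0.4518, 0.1855, 0.0672]
tool_rot: [0.043, 0.999, -0.0, -0.0]
ft_force: [-0.0, 0.1, -0.3]
grip_width: -0.0
grip_force: 0.0
```

>>> jog_arm(plan=[{"tx":0,"ty":0,"tz":0.05,"rx":0,"ry":0,"rz":0,"gripper":0},{"tx":0,"ty":0,"tz":0,"rx":0,"ry":0,"rz":0,"gripper":0}])

```text
time_s: 8.6
tool_pos: [0.4518, 0.1855, 0.0652]
tool_rot: [0.043, 0.999, -0.0, -0.0]
ft_force: [0.8, -0.6, -0.2]
grip_width: 0.0001
grip_force: 0.0
```

```bash
python3 - <<'E'
from h import *
ims=[]
for c in("side","wrist","top"):
    f=cams.grab_frame(c); u,v=proj(f,(.452,.186,.06)).astype(int); print(c,u-40,v-40)
    ims.append(cv2.resize(f["img"][v-40:v+30,u-26:u+26],None,fx=5,fy=5,interpolation=cv2.INTER_CUBIC))
f=cams.grab_frame("side"); print("tcp in side",proj(f,robot.state()["tool_pos"]), "tip19", proj(f,np.array(robot.state()["tool_pos"])-[0,0,.019]))
cv2.imwrite("pics/press3.png",np.hstack(ims)); print(robot.state()["ft_force"])
E
```

```text
side 247 120
wrist 283 210
top 213 165
tcp in side [287.31490035 159.15147009] tip19 [287.7306891  164.79448883]
[-0.44492793  0.40963169 -0.5443427 ]
```

View pics/press3.png

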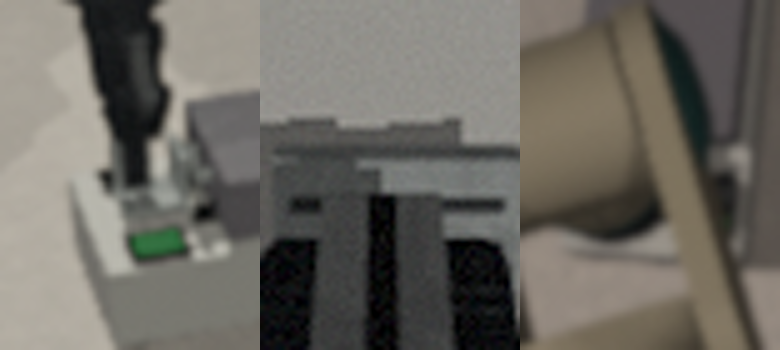

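Tip now at side (288,157), about 70 mm up and nearly on the pad. I keep feeling downward.

>>> jog_arm(plan=[{"tx":0,"ty":0,"tz":0.05,"rx":0,"ry":0,"rz":0,"gripper":0},{"tx":0,"ty":0,"tz":0,"rx":0,"ry":0,"rz":0,"gripper":0}])

```text
time_s: 9.0
tool_pos: [0.4518, 0.1855, 0.0632]
tool_rot: [0.043, 0.999, -0.0, -0.0]
ft_force: [0.3, -0.0, -0.4]
grip_width: -0.0
grip_force: 0.0
```

>>> jog_arm(plan=[{"tx":0,"ty":0,"tz":0.05,"rx":0,"ry":0,"rz":0,"gripper":0},{"tx":0,"ty":0,"tz":0,"rx":0,"ry":0,"rz":0,"gripper":0}])

```text
time_s: 9.2
tool_pos: [0.4518, 0.1854, 0.0612]
tool_rot: [0.043, 0.999, -0.0, -0.0]
ft_force: [-0.4, 0.7, -0.8]
grip_width: 0.0003
grip_force: 0.0
```

>>> jog_arm(plan=[{"tx":0,"ty":0,"tz":0.05,"rx":0,"ry":0,"rz":0,"gripper":0},{"tx":0,"ty":0,"tz":0,"rx":0,"ry":0,"rz":0,"gripper":0}])

```text
time_s: 9.4
tool_pos: [0.4518, 0.1855, 0.0592]
tool_rot: [0.043, 0.999, -0.0, -0.0]
ft_force: [-0.1, 0.3, 0.1]
grip_width: -0.0001
grip_force: 0.0
```

>>> jog_arm(plan=[{"tx":0,"ty":0,"tz":0.05,"rx":0,"ry":0,"rz":0,"gripper":0},{"tx":0,"ty":0,"tz":0,"rx":0,"ry":0,"rz":0,"gripper":0}])

```text
time_s: 9.6
tool_pos: [0.4521, 0.1856, 0.0575]
tool_rot: [0.043, 0.999, 0.0, 0.0]
ft_force: [-0.3, -0.0, 1.4]
grip_width: -0.0001
grip_force: 0.6
```

>>> jog_arm(plan=[{"tx":0,"ty":0,"tz":0.05,"rx":0,"ry":0,"rz":0,"gripper":0},{"tx":0,"ty":0,"tz":0,"rx":0,"ry":0,"rz":0,"gripper":0}])

```text
time_s: 9.8
tool_pos: [0.4519, 0.1856, 0.0555]
tool_rot: [0.043, 0.999, 0.0, -0.0]
ft_force: [-1.2, -0.1, 2.5]
grip_width: 0.0004
grip_force: 1.3
```

>>> jog_arm(plan=[{"tx":0,"ty":0,"tz":0.05,"rx":0,"ry":0,"rz":0,"gripper":0},{"tx":0,"ty":0,"tz":0,"rx":0,"ry":0,"rz":0,"gripper":0}])

```text
time_s: 10.0
tool_pos: [0.4518, 0.1856, 0.0534]
tool_rot: [0.043, 0.999, 0.0, -0.0]
ft_force: [-2.5, 0.1, 3.5]
grip_width: -0.0004
grip_force: 1.8
```

>>> jog_arm(plan=[{"tx":0,"ty":0,"tz":0.04,"rx":0,"ry":0,"rz":0,"gripper":0},{"tx":0,"ty":0,"tz":0,"rx":0,"ry":0,"rz":0,"gripper":0}])

```text
time_s: 10.2
tool_pos: [0.4518, 0.1856, 0.0518]
tool_rot: [0.043, 0.999, 0.0, -0.0]
ft_force: [-3.6, 0.2, 4.9]
grip_width: 0.0004
grip_force: 2.6
```

```bash
python3 - <<'E'
from h import *
f=cams.grab_frame("side"); print([(np.round(d["bbox"]).tolist(),round(d["confidence"],2)) for d in nets.look_for("side","lid")]); print(robot.state()["ft_force"],robot.state()["tool_pos"])
E
```

```text
[([220.0, 136.0, 50.0, 33.0], 0.95), ([328.0, 142.0, 57.0, 33.0], 0.77)]
[-4.13966764  0.26541827  4.70885467] [0.45182598 0.18559065 0.05190911]
```

>>> jog_arm(plan=[{"tx":0,"ty":0,"tz":0.03,"rx":0,"ry":0,"rz":0,"gripper":0},{"tx":0,"ty":0,"tz":0,"rx":0,"ry":0,"rz":0,"gripper":0}])

```text
time_s: 10.5
tool_pos: [0.4518, 0.1856, 0.0506]
tool_rot: [0.043, 0.999, 0.0, -0.0]
ft_force: [-3.9, 0.9, 5.1]
grip_width: 0.0002
grip_force: 2.9
```

```bash
python3 - <<'E'
from h import *
f=cams.grab_frame("side"); print([(np.round(d["bbox"]).tolist(),round(d["confidence"],2)) for d in nets.look_for("side","lid")]); print(robot.state()["ft_force"],robot.state()["tool_pos"])
E
```

```text
[([221.0, 136.0, 51.0, 32.0], 0.81)]
[-5.194035    1.68243397  5.32648417] [0.451857   0.18556763 0.05067225]
```

```bash
python3 - <<'E'
from h import *
ims=[]
for c in("side","wrist"):
    f=cams.grab_frame(c); u,v=proj(f,(.48,.186,.08)).astype(int)
    ims.append(cv2.resize(f["img"][v-50:v+50,u-50:u+50],None,fx=4,fy=4,interpolation=cv2.INTER_CUBIC))
cv2.imwrite("pics/press4.png",np.hstack(ims)); print(robot.state()["ft_force"])
E
```

```text
[-4.81730896  1.1745887   4.50998046]
```

View pics/press4.png

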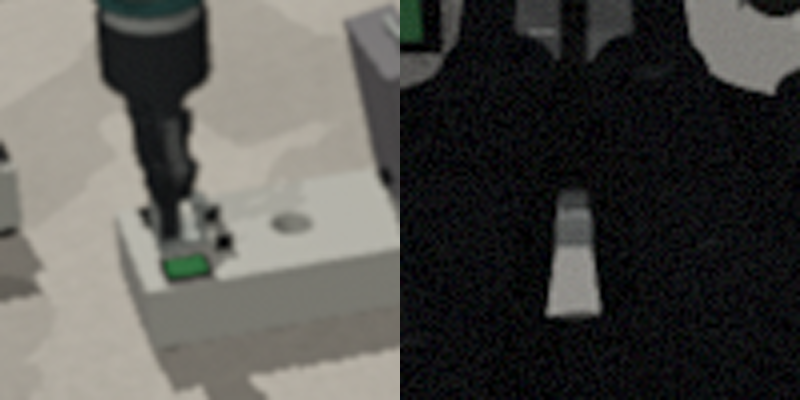

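The lid stands open, with the well mouth near (73,55) of the 100 px side crop. I raise the tool, then measure the well and the finger geometry.

>>> jog_arm(plan=[{"tx":0,"ty":0,"tz":-0.2,"rx":0,"ry":0,"rz":0,"gripper":0},{"tx":0,"ty":0,"tz":-0.6,"rx":0,"ry":0,"rz":0,"gripper":0},{"tx":0.2,"ty":0,"tz":-1,"rx":0,"ry":0,"rz":0,"gripper":0},{"tx":0.2,"ty":0,"tz":-1,"rx":0,"ry":0,"rz":0,"gripper":0.55},{"tx":0,"ty":0.5,"tz":-1,"rx":0,"ry":0,"rz":0,"gripper":0.55},{"tx":0,"ty":1,"tz":-0.5,"rx":0,"ry":0,"rz":0,"gripper":0.55},{"tx":0,"ty":1,"tz":0,"rx":0,"ry":0,"rz":0,"gripper":0.55},{"tx":0,"ty":1,"tz":0,"rx":0,"ry":0,"rz":0,"gripper":0.55}])

```text
time_s: 11.5
tool_pos: [0.449, 0.3277, 0.2242]
tool_rot: [0.044, 0.999, 0.001, 0.002]
ft_force: [0.7, -0.6, 1.2]
grip_width: 0.0469
grip_force: 0.0
```

```bash
python3 - <<'E'
from h import *
plan([.547,-.114,.2],175)
f=cams.grab_frame("top"); cv2.imwrite("pics/top1.png",f["img"]); u,v=proj(f,mw(0,0,.06)); print("well pred top",u,v)
a=f["img"]; 
f2=cams.grab_frame("side"); u2,v2=proj(f2,mw(0,0,.06)); print("well pred side",u2,v2); 
f3=cams.grab_frame("wrist"); print("w",f3["origin"],f3["attitude"]); plan([.547,-.114,.2],175)
for g,(u,v),n in((a,(u,v),"top"),(f2["img"],(u2,v2),"side")):
    u,v=int(round(u)),int(round(v)); G=cv2.cvtColor(g[v-14:v+15,u-14:u+15],cv2.COLOR_BGR2GRAY); print(n,u-14,v-14)
    m=(G<G.max()*0.72).astype(np.uint8); k,l,st,ce=cv2.connectedComponentsWithStats(m)
    for i in range(1,k): print(st[i],ce[i]+[u-14,v-14])
c=[cv2.resize(a[140:260,200:330],(520,480),interpolation=cv2.INTER_CUBIC)]
s=np.hstack([cv2.resize(a[150:210,220:290],None,fx=4,fy=4,interpolation=cv2.INTER_CUBIC),cv2.resize(f2["img"][120:180,280:350],None,fx=4,fy=4,interpolation=cv2.INTER_CUBIC)])
w=cv2.resize(f3["img"],(560,350)); cv2.imwrite("pics/m.png",np.vstack([s,w]))
E
```

```text
t 11.5 pos [0.449  0.3277 0.2242] rotvec units [0.01 0.03 0.  ] shift units now [ -3.401 -10.789   0.601] after turn [ -3.403 -10.788   0.605] F [ 0.7 -0.6  1.2] g 0.0469
well pred top 256.4881049468223 176.3774049279837
well pred side 318.4174154750474 155.42602653418504
w [0.36317207 0.33561367 0.37291664] [-0.1226989  -0.11308773  0.66769896  0.72548896]
t 11.65 pos [0.4481 0.3277 0.2221] rotvec units [-0.01  0.    0.03] shift units now [ -3.388 -10.795   0.561] after turn [ -3.425 -10.784   0.552] F [ 0.2 -0.6  0.2] g 0.0471
top 242 162
[10 11 10  9 67] [256.20895522 177.13432836]
side 304 141
[10 15  9  4 30] [317.8 157.5]
[ 0 21  1  4  4] [304.  163.5]
[14 26 15  3 28] [326.75       168.39285714]
```

View pics/m.png

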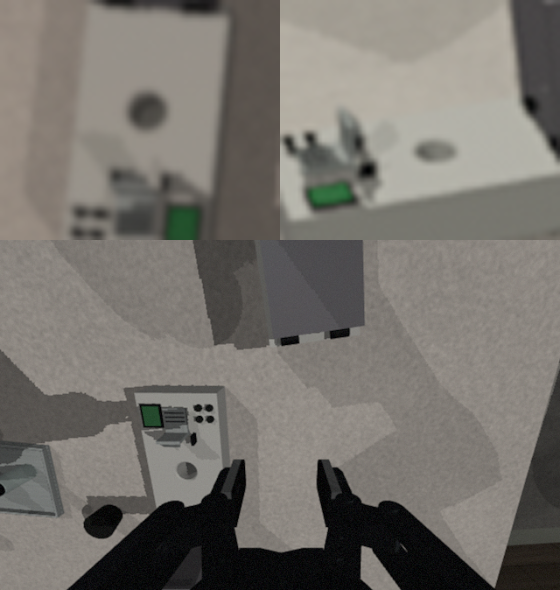

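```bash
cat > well.py <<'E'
from h import *
def dark(f,z=.056,o=(.5435,.1778),r=.024,th=.8):
    """centroid of the dark well mouth near its predicted place"""
    p=np.array([proj(f,[o[0]+r*np.cos(t),o[1]+r*np.sin(t),z]) for t in np.linspace(0,6.28,40)]); x0,y0,w,h=cv2.boundingRect(p.astype(np.float32))
    G=cv2.GaussianBlur(cv2.cvtColor(f["img"],cv2.COLOR_BGR2GRAY),(0,0),.7)[y0:y0+h,x0:x0+w].astype(float)
    m=(G<np.percentile(G,75)*th).astype(np.uint8); k,l,st,ce=cv2.connectedComponentsWithStats(m)
    i=1+np.argmin([np.hypot(*(c-[w/2,h/2])) for c in ce[1:]]); return ce[i]+[x0,y0], st[i]
def tri(obs):
    A=np.zeros((3,3)); b=np.zeros(3)
    for o,d in obs:
        d=d/np.linalg.norm(d); P=np.eye(3)-np.outer(d,d); A+=P; b+=P@o
    x=np.linalg.solve(A,b); return x,[np.linalg.norm(np.cross(x-o,d/np.linalg.norm(d)))*1e3 for o,d in obs]
E
python3 - <<'E'
from well import *
obs=[]
for c in("top","side","wrist"):
    f=cams.grab_frame(c); ce,st=dark(f); print(c,ce,st); obs.append(ray(f,*ce)); print({z:at_z(f,*ce,z).round(4).tolist() for z in(.053,.056,.06)})
print(tri(obs)); print(tri(obs[1:]));print(tri(obs[:2]))
# finger tips in tool frame
s=robot.state(); M=R.from_quat(s["tool_rot"]).as_matrix(); p=np.array(s["tool_pos"])
cv2.imwrite("pics/wr.png",cv2.resize(f["img"][230:330,230:420],None,fx=4,fy=4,interpolation=cv2.INTER_CUBIC))
a=f["attitude"]; C=R.from_quat(a).as_matrix(); print("cam in tool",M.T@(np.array(f["origin"])-p))
for x in(-.011,0,.011):
  for z in(-.02,-.01,0,.01,.019):
    q=[proj(f,p+M@[x,y,z]).round(0).tolist() for y in(-.0235,.0235)]; print(x,z,q)
E
```

```text
top [256.2962963  177.34567901] [ 4  4 10 10 81]
{0.053: [0.5419, 0.1794, 0.053], 0.056: [0.5413, 0.179, 0.056], 0.06: [0.5405, 0.1784, 0.06]}
side [317.97222222 157.27777778] [ 4  3  9  5 36]
{0.053: [0.5426, 0.1794, 0.053], 0.056: [0.5409, 0.175, 0.056], 0.06: [0.5386, 0.169, 0.06]}
wrist [216.89784946 262.67473118] [ 10   6  23  20 372]
{0.053: [0.5432, 0.1791, 0.053], 0.056: [0.5415, 0.1805, 0.056], 0.06: [0.5392, 0.1824, 0.06]}
(array([0.54240128, 0.1792931 , 0.05330916]), [np.float64(0.5938056486925651), np.float64(0.22909857400124858), np.float64(0.5140663770465176)])
(array([0.54276158, 0.17923903, 0.05323154]), [np.float64(0.23592520986237603), np.float64(0.23592520986223672)])
(array([0.54220772, 0.17932588, 0.05306839]), [np.float64(0.3615840950246125), np.float64(0.36158409502478855)])
cam in tool [ 0.08509251 -0.00063942 -0.1507542 ]
-0.011 -0.02 [[280.0, 291.0], [364.0, 291.0]]
-0.011 -0.01 [[282.0, 280.0], [362.0, 280.0]]
-0.011 0 [[284.0, 271.0], [360.0, 271.0]]
-0.011 0.01 [[286.0, 262.0], [358.0, 263.0]]
-0.011 0.019 [[288.0, 256.0], [356.0, 256.0]]
0 -0.02 [[279.0, 274.0], [365.0, 274.0]]
0 -0.01 [[281.0, 264.0], [363.0, 264.0]]
0 0 [[284.0, 255.0], [360.0, 255.0]]
0 0.01 [[286.0, 248.0], [358.0, 248.0]]
0 0.019 [[287.0, 241.0], [357.0, 241.0]]
0.011 -0.02 [[278.0, 256.0], [366.0, 256.0]]
0.011 -0.01 [[281.0, 247.0], [364.0, 247.0]]
0.011 0 [[283.0, 239.0], [361.0, 239.0]]
0.011 0.01 [[285.0, 232.0], [359.0, 232.0]]
0.011 0.019 [[287.0, 226.0], [357.0, 226.0]]
```

View pics/wr.png

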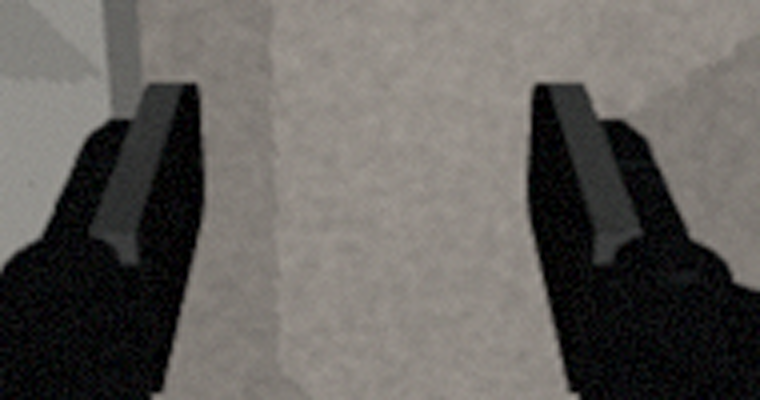

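>>> jog_arm(plan=[{"tx":0,"ty":-1,"tz":0,"rx":0,"ry":0,"rz":0,"gripper":0.55},{"tx":0,"ty":-1,"tz":0,"rx":0,"ry":0,"rz":0,"gripper":0.55},{"tx":0,"ty":-1,"tz":0,"rx":0,"ry":0,"rz":0,"gripper":0.55},{"tx":-0.2,"ty":-1,"tz":0,"rx":0,"ry":0,"rz":0,"gripper":0.55},{"tx":-0.4,"ty":-1,"tz":0,"rx":0,"ry":0,"rz":0,"gripper":0.55},{"tx":-0.4,"ty":-1,"tz":0,"rx":0,"ry":0,"rz":0,"gripper":0.55},{"tx":-0.4,"ty":-1,"tz":0,"rx":0,"ry":0,"rz":0,"gripper":0.55},{"tx":-0.4,"ty":-1,"tz":0,"rx":0,"ry":0,"rz":0,"gripper":0.55}])

```text
time_s: 12.6
tool_pos: [0.4921, -0.0016, 0.2234]
tool_rot: [0.044, 0.999, -0.0, 0.001]
ft_force: [1.6, 1.1, -0.1]
grip_width: 0.047
grip_force: 0.0
```

>>> jog_arm(plan=[{"tx":-0.4,"ty":-1,"tz":0,"rx":0,"ry":0,"rz":0,"gripper":0.55},{"tx":-0.4,"ty":-1,"tz":0.2,"rx":0,"ry":0,"rz":0,"gripper":0.55},{"tx":-0.4,"ty":-0.8,"tz":0.3,"rx":0,"ry":0,"rz":0,"gripper":0.55},{"tx":-0.4,"ty":0,"tz":0,"rx":0,"ry":0,"rz":0,"gripper":0.55},{"tx":0,"ty":0,"tz":0,"rx":0,"ry":0,"rz":0,"gripper":0.55},{"tx":0,"ty":0,"tz":0,"rx":0,"ry":0,"rz":0,"gripper":0.55}])

```text
time_s: 13.2
tool_pos: [0.5458, -0.1163, 0.2031]
tool_rot: [0.044, 0.999, -0.0, 0.0]
ft_force: [-0.1, 0.5, -0.4]
grip_width: 0.0475
grip_force: 0.0
```

```bash
python3 - <<'E'
from fit import *
plan([.547,-.114,.2],175)
f=cams.grab_frame("wrist"); f2=cams.grab_frame("side"); plan([.547,-.114,.2],175)
pr=proj(f,(.547,-.114,.06)); print("pred",pr)
for d in nets.outline_of("wrist","vial"):
    print(np.round(d["bbox"]),round(d["confidence"],2))
    if np.hypot(*(np.array(d["bbox"][:2])-pr))<50: 
        m=d["mask"].astype(float); print(fit([(f,m)],VIAL,[.547,-.114,0,.004],[0,1],[.005,.005]))
        for d2 in nets.outline_of("side","vial"):
            if np.hypot(d2["bbox"][0]-365,d2["bbox"][1]-221)<15: m2=d2["mask"].astype(float); print(fit([(f2,m2)],VIAL,[.547,-.114,0,.004],[0,1],[.005,.005])); print(fit([(f,m),(f2,m2)],VIAL,[.547,-.114,0,.004],[0,1,3],[.005,.005,.005]))
u,v=pr.astype(int); print(u-80,v-60); cv2.imwrite("pics/wv.png",cv2.resize(f["img"][v-60:v+60,u-80:u+80],None,fx=4,fy=4,interpolation=cv2.INTER_CUBIC))
E
```

```text
t 13.2 pos [ 0.5458 -0.1163  0.2031] rotvec units [-0.  0.  0.] shift units now [-0.024  0.059  0.076] after turn [-0.024  0.059  0.076] F [-0.1  0.5 -0.4] g 0.0475
t 13.3 pos [ 0.5459 -0.1156  0.2034] rotvec units [-0.    0.01  0.01] shift units now [-0.024  0.041  0.085] after turn [-0.024  0.041  0.085] F [-0.3 -0.1 -0.2] g 0.0471
pred [324.04042103 190.85610316]
[213.  42.  54.  52.] 0.74
[323. 189.  23.  41.] 0.56
(array([ 0.5481856 , -0.11564528,  0.        ,  0.004     ]), np.float64(0.04982698961937716))
(array([ 0.54825292, -0.11252752,  0.        ,  0.004     ]), np.float64(0.08787581699346404))
(array([ 0.54679684, -0.11549878,  0.        ,  0.00692228]), np.float64(0.0785483147507369))
244 130
```

View pics/wv.png

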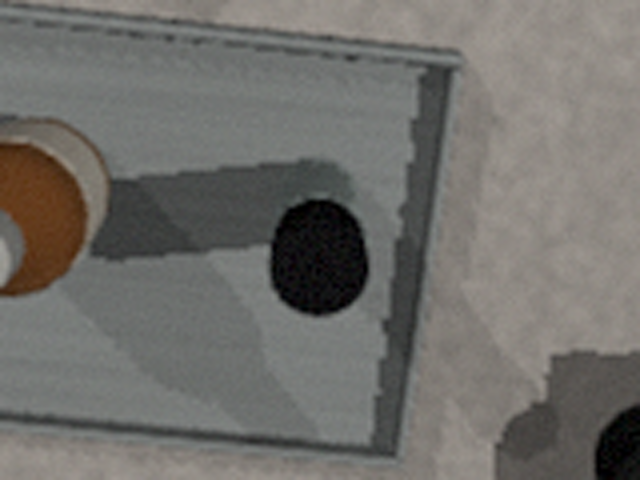

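The wrist crop shows the tray with the black-capped vial, cap centre near (324,193), and the amber bottle left of it. This is the chosen vial, and its bottle stands clear of the finger path.

>>> jog_arm(plan=[{"tx":-0.03,"ty":0,"tz":0.5,"rx":0,"ry":0,"rz":0,"gripper":0.55},{"tx":0,"ty":0,"tz":0.6,"rx":0,"ry":0,"rz":0,"gripper":0.55},{"tx":0,"ty":0,"tz":0.6,"rx":0,"ry":0,"rz":0,"gripper":0.55},{"tx":0,"ty":0,"tz":0.6,"rx":0,"ry":0,"rz":0,"gripper":0.55},{"tx":0,"ty":0,"tz":0.6,"rx":0,"ry":0,"rz":0,"gripper":0.55},{"tx":0,"ty":0,"tz":0.3,"rx":0,"ry":0,"rz":0,"gripper":0.55},{"tx":0,"ty":0,"tz":0.2,"rx":0,"ry":0,"rz":0,"gripper":0.55},{"tx":0,"ty":0,"tz":0,"rx":0,"ry":0,"rz":0,"gripper":0.55}])

```text
time_s: 14.2
tool_pos: [0.5473, -0.1156, 0.0664]
tool_rot: [0.043, 0.999, 0.0, -0.0]
ft_force: [0.4, 0.4, -0.5]
grip_width: 0.0468
grip_force: 0.0
```

```bash
python3 - <<'E'
from h import *
plan([.5475,-.1155,.051],175)
f=cams.grab_frame("wrist"); s=robot.state(); M=R.from_quat(s["tool_rot"]).as_matrix(); p=np.array(s["tool_pos"])
# cap: dark blob between the fingers; cap top disc predicted
t=np.array([.5475,-.1155,.080]); print("pred cap top centre",proj(f,t),"radius px",(proj(f,t+[0,.013,0])-proj(f,t-[0,.013,0]))/2, "tip row z-.014:",proj(f,p+M@[.011,0,-.012]))
G=cv2.cvtColor(f["img"],cv2.COLOR_BGR2GRAY)
for r in range(195,300,5): print(r,' '.join(f"{int(x):3d}" for x in G[r,262:388:4]))
E
```

```text
t 14.2 pos [ 0.5473 -0.1156  0.0664] rotvec units [ 0.   -0.01  0.01] shift units now [-0.004  0.003  0.384] after turn [-0.004  0.003  0.384] F [ 0.4  0.4 -0.5] g 0.0468
pred cap top centre [322.96245204 267.15865493] radius px [22.8567453  -1.71901996] tip row z-.014: [322.52393508 249.88764126]
195 120 127 122 124 130 123 122 122 123 125 123 129 126 127 129 128 128 126 130 126 125 123 125 126 127  79  72  73  99 134 133 128
200 121 120 121 122 121 122 123 124 131 125 120 125 125 127 123 129 127 126 128 130 129 129 128 128 131  76  79  61 114 132 138 132
205 122 125 126 127 123 123 124 110 103 101  72  71  68  77  71  85  77  85 127 127 128 124 128 124  67  77  76  58 128 135 130 123
210  76  76  76  76  75  73  76  76  77  73  78  76  76  74  77  76  76  78  77 117 122 123 123 123 107  79  77  62 131 132 127 126
215  74  74  75  73  74  76  75  77  78  82  79  75  75  73  75  76  80  78  85 108 118 128 133 129 105  74  80  83 121 132 134 129
220  76  77  78  77  77  81  74  78  79  79  76  75  76  72  70  72  80  80  83 110 113 111 127 129  79  79  66 107 116 128 131 143
225  61  
[... 1270 characters left out ...]
  78  66  51  34   8   7  64  64  70  22
275  64  68  14  14  11 118 113 115 113 114 108  13   1   2  12  14  10  19   0  10  13 131  71  76  40  16  11   3  30  56  65  19
280  62  41  12  13   5 116 113 113 114 111 113  91   8  13  11   2  16   9   6   7 114 106  74  81  54  35  12  14   7  64  62  60
285  60   5   3  19   5 112 112 111 112 113 114 113 123  85   5   9   2   0  97 127 122 115  77  75  85  73   2   6   1  50  62  63
290  76  10   8  15   3 120 117 113 115 113 117 113 110 122 122 121 123 130 127 127 127  73  79  68 102 129  16   5   3  39  76  46
295  58  10   0   8 102 126 125 119 113 112 114 117 117 117 113 130 126 130 123 121 127  74  73  58 117 132   6  16   3  48  53   8
```

>>> jog_arm(plan=[{"tx":0,"ty":0,"tz":0.2,"rx":0,"ry":0,"rz":0,"gripper":0.55},{"tx":0,"ty":0,"tz":0.2,"rx":0,"ry":0,"rz":0,"gripper":0.55},{"tx":0,"ty":0,"tz":0,"rx":0,"ry":0,"rz":0,"gripper":0.5},{"tx":0,"ty":0,"tz":0,"rx":0,"ry":0,"rz":0,"gripper":0.2},{"tx":0,"ty":0,"tz":0,"rx":0,"ry":0,"rz":0,"gripper":0},{"tx":0,"ty":0,"tz":0,"rx":0,"ry":0,"rz":0,"gripper":0},{"tx":0,"ty":0,"tz":0,"rx":0,"ry":0,"rz":0,"gripper":0},{"tx":0,"ty":0,"tz":0,"rx":0,"ry":0,"rz":0,"gripper":0}])

```text
time_s: 15.05
tool_pos: [0.5477, -0.1159, 0.0508]
tool_rot: [0.043, 0.999, 0.0, 0.0]
ft_force: [-0.9, 0.9, -0.1]
grip_width: 0.0241
grip_force: 58.8
```

```bash
python3 -c "
from h import *
plan([.5475,-.1155,.051],175);print(robot.state()['grip_force'])"
```

```text
t 15.05 pos [ 0.5477 -0.1159  0.0508] rotvec units [0.   0.   0.01] shift units now [ 0.006  0.009 -0.004] after turn [ 0.006  0.009 -0.004] F [-0.9  0.9 -0.1] g 0.0241
58.789039850234985
```

>>> jog_arm(plan=[{"tx":0,"ty":0,"tz":-0.3,"rx":0,"ry":0,"rz":0,"gripper":0},{"tx":0,"ty":0,"tz":-0.7,"rx":0,"ry":0,"rz":0,"gripper":0},{"tx":0,"ty":0,"tz":-0.8,"rx":0,"ry":0,"rz":0,"gripper":0},{"tx":0,"ty":0.3,"tz":-0.8,"rx":0,"ry":0,"rz":0,"gripper":0},{"tx":0.1,"ty":0.6,"tz":-0.6,"rx":0,"ry":0,"rz":0,"gripper":0},{"tx":0.1,"ty":0.8,"tz":0,"rx":0,"ry":0,"rz":0,"gripper":0},{"tx":0.1,"ty":0.8,"tz":0,"rx":0,"ry":0,"rz":0,"gripper":0},{"tx":0.1,"ty":0.8,"tz":0,"rx":0,"ry":0,"rz":0,"gripper":0}])

```text
time_s: 15.85
tool_pos: [0.543, 0.0182, 0.18]
tool_rot: [0.043, 0.999, 0.0, 0.001]
ft_force: [-0.4, -0.6, -1.4]
grip_width: 0.024
grip_force: 58.9
```

>>> jog_arm(plan=[{"tx":0.1,"ty":0.8,"tz":0,"rx":0,"ry":0,"rz":0,"gripper":0},{"tx":0.1,"ty":0.8,"tz":0,"rx":0,"ry":0,"rz":0,"gripper":0},{"tx":0.04,"ty":0.6,"tz":0,"rx":0,"ry":0,"rz":0,"gripper":0},{"tx":0,"ty":0.3,"tz":0,"rx":0,"ry":0,"rz":0,"gripper":0},{"tx":0,"ty":0,"tz":0,"rx":0,"ry":0,"rz":0,"gripper":0},{"tx":0,"ty":0,"tz":0,"rx":0,"ry":0,"rz":0,"gripper":0},{"tx":0,"ty":0,"tz":0,"rx":0,"ry":0,"rz":0,"gripper":0}])

```text
time_s: 16.55
tool_pos: [0.5422, 0.1163, 0.1788]
tool_rot: [0.044, 0.999, -0.0, 0.0]
ft_force: [-0.3, -0.1, -0.3]
grip_width: 0.0238
grip_force: 58.9
```

```bash
python3 - <<'E'
from well import *
plan([.5425,.179,.18],175)
obs=[]
for c in("top","side","wrist"):
    f=cams.grab_frame(c); ce,st=dark(f,z=.054,o=(.5425,.1792)); print(c,ce,st,{z:at_z(f,*ce,z).round(4).tolist() for z in(.051,.053,.055,.06)}); obs.append(ray(f,*ce))
print(tri(obs),tri(obs[1:]))
# edges of the mouth in the wrist picture: fit an ellipse to the component, map to deck plane
G=cv2.cvtColor(f["img"],cv2.COLOR_BGR2GRAY); u,v=ce.astype(int)
for r in range(v-20,v+21,3): print(r,' '.join(f"{int(x):3d}" for x in G[r,u-24:u+25:2]))
print(u-24)
for z in(.051,.053,.055): print(z,[proj(f,[.5425+.015*np.cos(t),.1792+.015*np.sin(t),z]).round(1).tolist() for t in np.arange(4)*np.pi/2])
plan([.5425,.179,.18],175)
E
```

```text
t 16.55 pos [0.5422 0.1163 0.1788] rotvec units [-0.  0. -0.] shift units now [ 0.13   1.562 -0.03 ] after turn [ 0.129  1.562 -0.03 ] F [-0.3 -0.1 -0.3] g 0.0238
top [256.2375 177.325 ] [ 4  4 10 10 80] {0.051: [0.5423, 0.1799, 0.051], 0.053: [0.5419, 0.1796, 0.053], 0.055: [0.5415, 0.1793, 0.055], 0.06: [0.5405, 0.1785, 0.06]}
side [317.85714286 157.31428571] [ 5  3  9  5 35] {0.051: [0.5434, 0.1823, 0.051], 0.053: [0.5422, 0.1794, 0.053], 0.055: [0.5411, 0.1764, 0.055], 0.06: [0.5383, 0.169, 0.06]}
wrist [382.19915254 190.5240113 ] [  8   9  31  30 708] {0.051: [0.5438, 0.1793, 0.051], 0.053: [0.5432, 0.1789, 0.053], 0.055: [0.5426, 0.1785, 0.055], 0.06: [0.541, 0.1775, 0.06]}
(array([0.54239545, 0.17923393, 0.05317134]), [np.float64(0.6039432038641782), np.float64(0.2190520517526456), np.float64(0.7883278419171698)]) (array([0.54257105, 0.17892874, 0.05335034]), [np.float64(0.4838229365618442), np.float64(0.48382293656197445)])
170 153 154 153 151 150 153 150 153 154 153 153 151 154 154 153 155 153 155 155 151 156 156 149 146 139
173 152 151 151 151 152 151 153 153 155 153 151 15
[... 980 characters left out ...]
3 155 151
203 152 150 157 148 151 153 156 152 107  84  80  73  81  76  93 114 123 134 152 149 155 150 151 152 151
206 152 152 148 153 151 154 155 152 152 150 150 148 144 142 142 152 148 153 150 151 153 151 152 151 150
209 151 151 152 153 152 151 153 152 155 154 155 155 149 155 151 152 153 151 151 157 153 155 152 153 152
358
0.051 [[382.3, 202.9], [396.5, 188.1], [381.8, 175.3], [367.6, 190.6]]
0.053 [[382.7, 203.6], [397.0, 188.6], [382.2, 175.7], [367.9, 191.1]]
0.055 [[383.1, 204.2], [397.5, 189.2], [382.6, 176.2], [368.2, 191.6]]
t 16.7 pos [0.5421 0.1166 0.1787] rotvec units [-0. -0. -0.] shift units now [ 0.128  1.554 -0.032] after turn [ 0.127  1.555 -0.032] F [-0.2 -0.9 -0.6] g 0.0244
```

>>> jog_arm(plan=[{"tx":0.06,"ty":0.6,"tz":0,"rx":0,"ry":0,"rz":0,"gripper":0},{"tx":0.06,"ty":0.6,"tz":0,"rx":0,"ry":0,"rz":0,"gripper":0},{"tx":0,"ty":0.36,"tz":0.3,"rx":0,"ry":0,"rz":0,"gripper":0},{"tx":0,"ty":0,"tz":0.4,"rx":0,"ry":0,"rz":0,"gripper":0},{"tx":0,"ty":0,"tz":0.4,"rx":0,"ry":0,"rz":0,"gripper":0},{"tx":0,"ty":0,"tz":0.4,"rx":0,"ry":0,"rz":0,"gripper":0},{"tx":0,"ty":0,"tz":0.1,"rx":0,"ry":0,"rz":0,"gripper":0},{"tx":0,"ty":0,"tz":0,"rx":0,"ry":0,"rz":0,"gripper":0}])

```text
time_s: 17.5
tool_pos: [0.5422, 0.1796, 0.1136]
tool_rot: [0.043, 0.999, -0.0, -0.001]
ft_force: [-0.2, 0.2, -0.7]
grip_width: 0.0243
grip_force: 59.0
```

```bash
python3 - <<'E'
from fit import *
plan([.5428,.179,.104],175)
for c in("top","side"):
    f=cams.grab_frame(c)
    for d in nets.outline_of(c,"vial"):
        p=robot.state()["tool_pos"]; q=proj(f,[p[0],p[1],.1])
        if np.hypot(*(np.array(d["bbox"][:2])-q))<25: print(c,np.round(d["bbox"]),d["confidence"],q,fit([(f,d["mask"].astype(float))],VIAL,[p[0],p[1],0,p[2]-.0468],[0,1],[.004,.004]))
    print(c,[(np.round(d["bbox"]).tolist(),round(d["confidence"],2)) for d in nets.look_for(c,"lid")])
E
```

```text
t 17.5 pos [0.5422 0.1796 0.1136] rotvec units [-0.01 -0.02  0.01] shift units now [-0.016 -0.015  0.24 ] after turn [-0.015 -0.015  0.24 ] F [-0.2  0.2 -0.7] g 0.0243
top [255. 178.   7.   4.] 0.45 [253.746835   173.88516713] (array([0.52227546, 0.17133202, 0.        , 0.06858385]), np.float64(2.1345098039215684))
top [([189.0, 259.0, 36.0, 53.0], 0.83), ([269.0, 142.0, 12.0, 15.0], 0.63)]
side [319. 143.  13.  28.] 0.51 [317.75403224 143.00113068] (array([0.54139826, 0.1777037 , 0.        , 0.06885761]), np.float64(0.42920583758617603))
side [([349.0, 132.0, 28.0, 57.0], 0.96), ([218.0, 138.0, 53.0, 35.0], 0.64)]
```

Well aligned. Descend slowly into the mouth with force checks.

>>> jog_arm(plan=[{"tx":-0.01,"ty":-0.01,"tz":0.1,"rx":0,"ry":0,"rz":0,"gripper":0},{"tx":0,"ty":0,"tz":0.08,"rx":0,"ry":0,"rz":0,"gripper":0},{"tx":0,"ty":0,"tz":0.05,"rx":0,"ry":0,"rz":0,"gripper":0},{"tx":0,"ty":0,"tz":0,"rx":0,"ry":0,"rz":0,"gripper":0}])

```text
time_s: 18.2
tool_pos: [0.5427, 0.1796, 0.1049]
tool_rot: [0.043, 0.999, -0.0, -0.001]
ft_force: [0.0, 0.3, -0.6]
grip_width: 0.0239
grip_force: 59.0
```

>>> jog_arm(plan=[{"tx":0,"ty":0,"tz":0.05,"rx":0,"ry":0,"rz":0,"gripper":0},{"tx":0,"ty":0,"tz":0.05,"rx":0,"ry":0,"rz":0,"gripper":0},{"tx":0,"ty":0,"tz":0,"rx":0,"ry":0,"rz":0,"gripper":0}])

```text
time_s: 18.5
tool_pos: [0.5429, 0.1796, 0.1011]
tool_rot: [0.043, 0.999, -0.0, -0.0]
ft_force: [-0.1, -0.2, 1.4]
grip_width: 0.024
grip_force: 59.0
```

>>> jog_arm(plan=[{"tx":0,"ty":0,"tz":0.05,"rx":0,"ry":0,"rz":0,"gripper":0},{"tx":0,"ty":0,"tz":0,"rx":0,"ry":0,"rz":0,"gripper":0}])

```text
time_s: 18.7
tool_pos: [0.5432, 0.1797, 0.0997]
tool_rot: [0.043, 0.999, 0.0, 0.0]
ft_force: [-0.6, -0.5, 0.1]
grip_width: 0.0241
grip_force: 59.2
```

>>> jog_arm(plan=[{"tx":0,"ty":0,"tz":0.05,"rx":0,"ry":0,"rz":0,"gripper":0},{"tx":0,"ty":0,"tz":0,"rx":0,"ry":0,"rz":0,"gripper":0}])

```text
time_s: 18.9
tool_pos: [0.5439, 0.1797, 0.0993]
tool_rot: [0.043, 0.999, 0.0, 0.001]
ft_force: [-1.7, -1.3, 7.5]
grip_width: 0.024
grip_force: 60.1
```

>>> jog_arm(plan=[{"tx":0,"ty":0,"tz":-0.05,"rx":0,"ry":0,"rz":0,"gripper":0},{"tx":0.025,"ty":-0.03,"tz":0,"rx":0,"ry":0,"rz":0,"gripper":0},{"tx":0,"ty":0,"tz":0,"rx":0,"ry":0,"rz":0,"gripper":0}])

```text
time_s: 19.2
tool_pos: [0.5421, 0.1786, 0.0997]
tool_rot: [0.043, 0.999, 0.0, 0.0]
ft_force: [0.2, 1.1, 2.3]
grip_width: 0.0241
grip_force: 59.3
```

>>> jog_arm(plan=[{"tx":0,"ty":0,"tz":0.05,"rx":0,"ry":0,"rz":0,"gripper":0},{"tx":0,"ty":0,"tz":0,"rx":0,"ry":0,"rz":0,"gripper":0}])

```text
time_s: 19.4
tool_pos: [0.5429, 0.1787, 0.0993]
tool_rot: [0.043, 0.999, 0.0, 0.002]
ft_force: [-0.9, -0.5, 9.8]
grip_width: 0.0238
grip_force: 60.3
```

>>> jog_arm(plan=[{"tx":0,"ty":0,"tz":0.03,"rx":0,"ry":0,"rz":0,"gripper":0},{"tx":0,"ty":0,"tz":0,"rx":0,"ry":0,"rz":0,"gripper":0}])

```text
time_s: 19.6
tool_pos: [0.5434, 0.1787, 0.0991]
tool_rot: [0.043, 0.999, 0.0, 0.002]
ft_force: [-1.5, -0.8, 13.7]
grip_width: 0.0242
grip_force: 60.6
```

```bash
python3 - <<'E'
from well import *
s=robot.state(); print(np.round(s["ft_force"],2),np.round(s["wrist_torque"],3),s["tool_pos"])
f=cams.grab_frame("side"); s=robot.state(); print(np.round(s["ft_force"],2),np.round(s["wrist_torque"],3))
print(at_z(f,317.9,157.3,.053))
E
```

```text
[-1.52 -0.78 13.69] [-0.202  0.311  0.031] [0.54335491 0.17865358 0.09908931]
[-0.9  -1.35 13.74] [-0.217  0.369  0.016]
[0.54238487 0.17938228 0.053     ]
```

>>> jog_arm(plan=[{"tx":0,"ty":0,"tz":-0.13,"rx":0,"ry":0,"rz":0,"gripper":0},{"tx":-0.05,"ty":0.02,"tz":0,"rx":0,"ry":0,"rz":0,"gripper":0},{"tx":0,"ty":0,"tz":0,"rx":0,"ry":0,"rz":0,"gripper":0}])

```text
time_s: 19.95
tool_pos: [0.5438, 0.1791, 0.1008]
tool_rot: [0.043, 0.999, -0.0, -0.0]
ft_force: [0.1, -0.7, -1.0]
grip_width: 0.0239
grip_force: 59.1
```

>>> jog_arm(plan=[{"tx":0,"ty":0,"tz":0.05,"rx":0,"ry":0,"rz":0,"gripper":0},{"tx":0,"ty":0,"tz":0.05,"rx":0,"ry":0,"rz":0,"gripper":0},{"tx":0,"ty":0,"tz":0,"rx":0,"ry":0,"rz":0,"gripper":0}])

```text
time_s: 20.25
tool_pos: [0.5438, 0.1788, 0.0968]
tool_rot: [0.043, 0.999, -0.0, -0.0]
ft_force: [0.1, -1.9, 0.0]
grip_width: 0.024
grip_force: 59.0
```

```bash
python3 - <<'E'
from h import *
s=robot.state(); print(np.round(s["ft_force"],2),np.round(s["wrist_torque"],3),s["tool_pos"])
E
```

```text
[ 0.07 -1.93  0.04] [-0.361 -0.209 -0.004] [0.54378362 0.1788305  0.0967546 ]
```

Entering the well; a small correction towards −y, then down.

>>> jog_arm(plan=[{"tx":0,"ty":-0.015,"tz":0.05,"rx":0,"ry":0,"rz":0,"gripper":0},{"tx":0,"ty":0,"tz":0.08,"rx":0,"ry":0,"rz":0,"gripper":0},{"tx":0,"ty":0,"tz":0.08,"rx":0,"ry":0,"rz":0,"gripper":0},{"tx":0,"ty":0,"tz":0,"rx":0,"ry":0,"rz":0,"gripper":0}])

```text
time_s: 20.65
tool_pos: [0.5436, 0.1785, 0.0882]
tool_rot: [0.043, 0.999, -0.0, -0.001]
ft_force: [0.1, -0.4, -0.4]
grip_width: 0.0241
grip_force: 59.1
```

>>> jog_arm(plan=[{"tx":0,"ty":0,"tz":0.08,"rx":0,"ry":0,"rz":0,"gripper":0},{"tx":0,"ty":0,"tz":0.08,"rx":0,"ry":0,"rz":0,"gripper":0},{"tx":0,"ty":0,"tz":0,"rx":0,"ry":0,"rz":0,"gripper":0}])

```text
time_s: 20.95
tool_pos: [0.5436, 0.1785, 0.082]
tool_rot: [0.043, 0.999, -0.0, -0.0]
ft_force: [-1.0, -0.9, -1.1]
grip_width: 0.0239
grip_force: 59.1
```

>>> jog_arm(plan=[{"tx":0,"ty":0,"tz":0.08,"rx":0,"ry":0,"rz":0,"gripper":0},{"tx":0,"ty":0,"tz":0.08,"rx":0,"ry":0,"rz":0,"gripper":0},{"tx":0,"ty":0,"tz":0.08,"rx":0,"ry":0,"rz":0,"gripper":0},{"tx":0,"ty":0,"tz":0,"rx":0,"ry":0,"rz":0,"gripper":0}])

```text
time_s: 21.35
tool_pos: [0.5436, 0.1785, 0.0724]
tool_rot: [0.043, 0.999, -0.0, -0.0]
ft_force: [-0.3, -0.1, -0.9]
grip_width: 0.024
grip_force: 59.1
```

Sliding freely. Continue.

>>> jog_arm(plan=[{"tx":0,"ty":0,"tz":0.1,"rx":0,"ry":0,"rz":0,"gripper":0},{"tx":0,"ty":0,"tz":0.1,"rx":0,"ry":0,"rz":0,"gripper":0},{"tx":0,"ty":0,"tz":0.08,"rx":0,"ry":0,"rz":0,"gripper":0},{"tx":0,"ty":0,"tz":0,"rx":0,"ry":0,"rz":0,"gripper":0}])

```text
time_s: 21.75
tool_pos: [0.5436, 0.1785, 0.0612]
tool_rot: [0.043, 0.999, -0.0, -0.0]
ft_force: [0.3, 0.1, -0.7]
grip_width: 0.0241
grip_force: 59.1
```

>>> jog_arm(plan=[{"tx":0,"ty":0,"tz":0.05,"rx":0,"ry":0,"rz":0,"gripper":0},{"tx":0,"ty":0,"tz":0.05,"rx":0,"ry":0,"rz":0,"gripper":0},{"tx":0,"ty":0,"tz":0,"rx":0,"ry":0,"rz":0,"gripper":0}])

```text
time_s: 22.05
tool_pos: [0.5438, 0.1785, 0.0576]
tool_rot: [0.043, 0.999, -0.0, -0.0]
ft_force: [0.1, 0.1, -1.3]
grip_width: 0.0243
grip_force: 59.1
```

>>> jog_arm(plan=[{"tx":0,"ty":0,"tz":0.05,"rx":0,"ry":0,"rz":0,"gripper":0},{"tx":0,"ty":0,"tz":0,"rx":0,"ry":0,"rz":0,"gripper":0}])

```text
time_s: 22.25
tool_pos: [0.5438, 0.1785, 0.0557]
tool_rot: [0.043, 0.999, 0.0, -0.0]
ft_force: [0.3, -0.8, -1.3]
grip_width: 0.0238
grip_force: 59.0
```

>>> jog_arm(plan=[{"tx":0,"ty":0,"tz":0.05,"rx":0,"ry":0,"rz":0,"gripper":0},{"tx":0,"ty":0,"tz":0,"rx":0,"ry":0,"rz":0,"gripper":0}])

```text
time_s: 22.45
tool_pos: [0.5438, 0.1786, 0.0536]
tool_rot: [0.043, 0.999, 0.0, -0.0]
ft_force: [0.4, -0.3, -1.0]
grip_width: 0.0242
grip_force: 59.0
```

>>> jog_arm(plan=[{"tx":0,"ty":0,"tz":0.035,"rx":0,"ry":0,"rz":0,"gripper":0},{"tx":0,"ty":0,"tz":0,"rx":0,"ry":0,"rz":0,"gripper":0}])

```text
time_s: 22.65
tool_pos: [0.5438, 0.1786, 0.0523]
tool_rot: [0.043, 0.999, 0.0, -0.0]
ft_force: [0.5, -0.7, -0.4]
grip_width: 0.0239
grip_force: 59.0
```

>>> jog_arm(plan=[{"tx":0,"ty":0,"tz":0.03,"rx":0,"ry":0,"rz":0,"gripper":0},{"tx":0,"ty":0,"tz":0,"rx":0,"ry":0,"rz":0,"gripper":0}])

```text
time_s: 22.85
tool_pos: [0.5443, 0.1786, 0.052]
tool_rot: [0.043, 0.999, 0.0, 0.0]
ft_force: [-1.4, 0.4, 3.9]
grip_width: 0.0241
grip_force: 59.6
```

Bottomed at TCP 52.0 mm, so the deck is about 53.2 mm (−6.8 mm). Release and rise.

>>> jog_arm(plan=[{"tx":0,"ty":0,"tz":0,"rx":0,"ry":0,"rz":0,"gripper":0.5},{"tx":0,"ty":0,"tz":0,"rx":0,"ry":0,"rz":0,"gripper":0.5},{"tx":0,"ty":0,"tz":0,"rx":0,"ry":0,"rz":0,"gripper":0.5},{"tx":0,"ty":0,"tz":0,"rx":0,"ry":0,"rz":0,"gripper":0.5},{"tx":0,"ty":0,"tz":-0.2,"rx":0,"ry":0,"rz":0,"gripper":0.5},{"tx":0,"ty":0,"tz":-0.6,"rx":0,"ry":0,"rz":0,"gripper":0.5},{"tx":0,"ty":0,"tz":-0.8,"rx":0,"ry":0,"rz":0,"gripper":0.5},{"tx":0.3,"ty":0,"tz":-0.8,"rx":0,"ry":0,"rz":0,"gripper":0.5}])

```text
time_s: 23.65
tool_pos: [0.5323, 0.1793, 0.1488]
tool_rot: [0.043, 0.999, 0.0, 0.0]
ft_force: [0.2, 0.6, 0.4]
grip_width: 0.0426
grip_force: 0.0
```

```bash
python3 - <<'E'
from fit import *
plan(mw(.05,0,.24),175)
for c in("side","top","wrist"):
    f=cams.grab_frame(c)
    print(c,"pred cap top",proj(f,[.5438,.1786,.081]).round(1))
    G=cv2.cvtColor(f["img"],cv2.COLOR_BGR2GRAY); u,v=proj(f,[.5438,.1786,.07]).astype(int)
    b=(G[v-22:v+23,u-22:u+23]<40).astype(np.uint8); k,l,st,ce=cv2.connectedComponentsWithStats(b)
    for i in range(1,k): 
        if st[i][4]>15: print("dark blob",st[i]+[u-22,v-22,0,0,0],ce[i]+[u-22,v-22])
    q=np.array([proj(f,[.5438+a,.1786+b,z]) for a in(-.013,.013) for b in(-.013,.013) for z in(.057,.081)]); print("pred cap box",q.min(0).round(1),q.max(0).round(1))
    print([(np.round(d["bbox"]).tolist(),round(d["confidence"],2)) for d in nets.look_for(c,"lid")])
E
```

```text
t 23.65 pos [0.5323 0.1793 0.1488] rotvec units [0. 0. 0.] shift units now [-1.533 -0.016 -2.281] after turn [-1.533 -0.015 -2.281] F [0.2 0.6 0.4] g 0.0426
side pred cap top [318.3 149. ]
dark blob [316 148   6  10  55] [318.47272727 152.41818182]
pred cap box [312.4 145.9] [324.3 159.3]
[([219.0, 136.0, 49.0, 34.0], 0.67), ([350.0, 131.0, 35.0, 56.0], 0.6), ([381.0, 193.0, 25.0, 18.0], 0.54)]
top pred cap top [255.2 174.9]
dark blob [234 166  21  13 104] [245.55769231 172.59615385]
dark blob [265 165   4   9  27] [266.25925926 168.37037037]
pred cap box [250.8 170.7] [260.6 180.7]
[([190.0, 258.0, 38.0, 52.0], 0.92), ([268.0, 142.0, 13.0, 16.0], 0.51)]
wrist pred cap top [321.9 227.4]
dark blob [308 205  29  36 868] [322.12903226 223.10138249]
pred cap box [305.2 202.7] [338.  242.2]
[([323.0, 325.0, 99.0, 67.0], 0.63)]
```

Cap seen at side (318,152) and wrist (322,223) as predicted, so the vial is seated. Next I go over the open lid and swing it down.

>>> jog_arm(plan=[{"tx":0,"ty":0,"tz":-0.9,"rx":0,"ry":0,"rz":0,"gripper":0.5},{"tx":0,"ty":0,"tz":-0.9,"rx":0,"ry":0,"rz":0,"gripper":0},{"tx":0,"ty":0,"tz":-0.6,"rx":0,"ry":0,"rz":0,"gripper":0},{"tx":-0.7,"ty":0,"tz":0,"rx":0,"ry":0,"rz":0,"gripper":0},{"tx":-0.8,"ty":0,"tz":0,"rx":0,"ry":0,"rz":0,"gripper":0},{"tx":-0.8,"ty":0,"tz":0,"rx":0,"ry":0,"rz":0,"gripper":0},{"tx":-0.8,"ty":0,"tz":0,"rx":0,"ry":0,"rz":0,"gripper":0},{"tx":-0.4,"ty":0,"tz":0,"rx":0,"ry":0,"rz":0,"gripper":0}])

```text
time_s: 24.75
tool_pos: [0.6729, 0.1668, 0.2401]
tool_rot: [0.044, 0.999, -0.001, -0.002]
ft_force: [-0.6, 0.0, 0.3]
grip_width: -0.0002
grip_force: 0.0
```

```bash
cat > lid.py <<'E'
from h import *
O=(.5435,.1785)
def way(ph,s=.105,clear=0):
    x=.08-s*np.cos(ph)+.0375*np.sin(ph)+.011*min(1,np.sin(ph)*3)+clear; z=.0557+s*np.sin(ph)+.0375*np.cos(ph)-.0065
    return np.array([x,z])
def here():
    p=np.array(robot.state()["tool_pos"]); c,s=np.cos(-.088),np.sin(-.088); d=p[:2]-O
    return np.array([c*d[0]+s*d[1],-s*d[0]+c*d[1],p[2]])
E
python3 - <<'E'
from lid import *
h=here(); print("meter x,y,z",h.round(4)); plan(mw(.13,0,.24,o=O),175)
prev=way(1.45,clear=.012); print("to start: tx,tz",((h[0]-prev[0])/.04).round(2),((h[2]-prev[1])/.04).round(2), prev)
for ph in np.arange(1.4,-.05,-.1):
    w=way(ph); print(round(ph,2),w.round(4),"tx",round((prev[0]-w[0])/.04,2),"tz",round((prev[1]-w[1])/.04,2)); prev=w
E
```

```text
meter x,y,z [ 0.1299 -0.0003  0.2401]
t 24.75 pos [0.6729 0.1668 0.2401] rotvec units [-0.01 -0.04  0.  ] shift units now [-0.002  0.008  0.002] after turn [-0.002  0.008  0.002] F [-0.6  0.   0.3] g -0.0002
to start: tx,tz 0.06 2.05 [0.12757395 0.15795372]
1.4 [0.1101 0.159 ] tx 0.44 tz -0.03
1.3 [0.099  0.1604] tx 0.28 tz -0.03
1.2 [0.0879 0.1607] tx 0.28 tz -0.01
1.1 [0.0768 0.1598] tx 0.28 tz 0.02
1.0 [0.0658 0.1578] tx 0.27 tz 0.05
0.9 [0.0551 0.1548] tx 0.27 tz 0.08
0.8 [0.0447 0.1506] tx 0.26 tz 0.1
0.7 [0.0348 0.1455] tx 0.25 tz 0.13
0.6 [0.0255 0.1394] tx 0.23 tz 0.15
0.5 [0.0168 0.1324] tx 0.22 tz 0.17
0.4 [0.0089 0.1246] tx 0.2 tz 0.2
0.3 [0.0005 0.1161] tx 0.21 tz 0.21
0.2 [-0.0089  0.1068] tx 0.24 tz 0.23
0.1 [-0.0174  0.097 ] tx 0.21 tz 0.25
-0.0 [-0.025   0.0867] tx 0.19 tz 0.26
```

>>> jog_arm(plan=[{"tx":0,"ty":0,"tz":0.5,"rx":0,"ry":0,"rz":0,"gripper":0},{"tx":0,"ty":0,"tz":0.6,"rx":0,"ry":0,"rz":0,"gripper":0},{"tx":0,"ty":0,"tz":0.6,"rx":0,"ry":0,"rz":0,"gripper":0},{"tx":0.06,"ty":0,"tz":0.35,"rx":0,"ry":0,"rz":0,"gripper":0},{"tx":0.22,"ty":0,"tz":0,"rx":0,"ry":0,"rz":0,"gripper":0},{"tx":0.22,"ty":0,"tz":-0.03,"rx":0,"ry":0,"rz":0,"gripper":0},{"tx":0.28,"ty":0,"tz":-0.03,"rx":0,"ry":0,"rz":0,"gripper":0},{"tx":0.28,"ty":0,"tz":0,"rx":0,"ry":0,"rz":0,"gripper":0}])

```text
time_s: 25.55
tool_pos: [0.6287, 0.1709, 0.1618]
tool_rot: [0.043, 0.999, -0.0, -0.001]
ft_force: [1.3, 0.6, -0.8]
grip_width: 0.0001
grip_force: 0.5
```

```bash
python3 - <<'E'
from lid import *
s=robot.state(); print(here().round(4),way(1.2).round(4),np.round(s["ft_force"],1))
E
```

```text
[ 8.550e-02 -1.000e-04  1.618e-01] [0.0879 0.1607] [ 1.3  0.6 -0.8]
```

Contact, +1.3 N in x as expected. Continue along the arc.

>>> jog_arm(plan=[{"tx":0.26,"ty":0,"tz":0.03,"rx":0,"ry":0,"rz":0,"gripper":0},{"tx":0.27,"ty":0,"tz":0.05,"rx":0,"ry":0,"rz":0,"gripper":0},{"tx":0.27,"ty":0,"tz":0.08,"rx":0,"ry":0,"rz":0,"gripper":0},{"tx":0.26,"ty":0,"tz":0.1,"rx":0,"ry":0,"rz":0,"gripper":0},{"tx":0.25,"ty":0,"tz":0.13,"rx":0,"ry":0,"rz":0,"gripper":0},{"tx":0.23,"ty":0,"tz":0.15,"rx":0,"ry":0,"rz":0,"gripper":0},{"tx":0.22,"ty":0,"tz":0.17,"rx":0,"ry":0,"rz":0,"gripper":0},{"tx":0.2,"ty":0,"tz":0.2,"rx":0,"ry":0,"rz":0,"gripper":0}])

```text
time_s: 26.35
tool_pos: [0.5505, 0.1779, 0.1261]
tool_rot: [0.043, 0.999, -0.0, -0.001]
ft_force: [-1.0, 0.3, 1.9]
grip_width: 0.0
grip_force: 0.9
```

```bash
python3 - <<'E'
from lid import *
s=robot.state(); print(here().round(4),way(.4).round(4),np.round(s["ft_force"],1))
f=cams.grab_frame("side"); print([(np.round(d["bbox"]).tolist(),round(d["confidence"],2)) for d in nets.look_for("side","lid")]); print(here().round(4),np.round(robot.state()["ft_force"],1))
E
```

```text
[ 0.007  -0.      0.1261] [0.0089 0.1246] [-1.   0.3  1.9]
[([220.0, 137.0, 50.0, 32.0], 0.74), ([330.0, 142.0, 59.0, 37.0], 0.61)]
[ 6.10e-03 -1.00e-04  1.25e-01] [-0.5  0.1  0.7]
```

>>> jog_arm(plan=[{"tx":0.2,"ty":0,"tz":0.21,"rx":0,"ry":0,"rz":0,"gripper":0},{"tx":0.2,"ty":0,"tz":0.23,"rx":0,"ry":0,"rz":0,"gripper":0},{"tx":0.17,"ty":0,"tz":0.2,"rx":0,"ry":0,"rz":0,"gripper":0},{"tx":0.1,"ty":0,"tz":0.1,"rx":0,"ry":0,"rz":0,"gripper":0},{"tx":0,"ty":0,"tz":0,"rx":0,"ry":0,"rz":0,"gripper":0}])

```text
time_s: 26.95
tool_pos: [0.5238, 0.1802, 0.0969]
tool_rot: [0.043, 0.999, -0.0, -0.001]
ft_force: [-0.8, -1.2, 2.3]
grip_width: 0.0002
grip_force: 0.7
```

>>> jog_arm(plan=[{"tx":0,"ty":0,"tz":0.08,"rx":0,"ry":0,"rz":0,"gripper":0},{"tx":0,"ty":0,"tz":0,"rx":0,"ry":0,"rz":0,"gripper":0}])

```text
time_s: 27.15
tool_pos: [0.5246, 0.1804, 0.0945]
tool_rot: [0.043, 0.999, 0.0, -0.0]
ft_force: [0.0, 0.6, 1.2]
grip_width: 0.0
grip_force: 0.6
```

>>> jog_arm(plan=[{"tx":0,"ty":0,"tz":0.06,"rx":0,"ry":0,"rz":0,"gripper":0},{"tx":0,"ty":0,"tz":0,"rx":0,"ry":0,"rz":0,"gripper":0}])

```text
time_s: 27.35
tool_pos: [0.5245, 0.1804, 0.0929]
tool_rot: [0.043, 0.999, 0.0, 0.0]
ft_force: [-3.5, -1.1, 4.5]
grip_width: -0.0004
grip_force: 2.3
```

>>> jog_arm(plan=[{"tx":0,"ty":0,"tz":0.05,"rx":0,"ry":0,"rz":0,"gripper":0},{"tx":0,"ty":0,"tz":0,"rx":0,"ry":0,"rz":0,"gripper":0}])

```text
time_s: 27.55
tool_pos: [0.5243, 0.1805, 0.092]
tool_rot: [0.043, 0.999, 0.0, -0.0]
ft_force: [-8.9, -0.7, 11.7]
grip_width: -0.0002
grip_force: 6.0
```

>>> jog_arm(plan=[{"tx":0,"ty":0,"tz":0.05,"rx":0,"ry":0,"rz":0,"gripper":0},{"tx":0,"ty":0,"tz":0,"rx":0,"ry":0,"rz":0,"gripper":0}])

```text
time_s: 27.75
tool_pos: [0.5242, 0.1806, 0.0894]
tool_rot: [0.043, 0.999, 0.0, -0.0]
ft_force: [-5.3, 0.4, 8.8]
grip_width: -0.0
grip_force: 4.5
```

>>> jog_arm(plan=[{"tx":0,"ty":0,"tz":0.05,"rx":0,"ry":0,"rz":0,"gripper":0},{"tx":0,"ty":0,"tz":0,"rx":0,"ry":0,"rz":0,"gripper":0}])

```text
time_s: 27.95
tool_pos: [0.5245, 0.1804, 0.0863]
tool_rot: [0.043, 0.999, 0.0, 0.0]
ft_force: [-0.6, 0.4, 1.3]
grip_width: -0.0001
grip_force: 0.8
```

>>> jog_arm(plan=[{"tx":0,"ty":0,"tz":0.04,"rx":0,"ry":0,"rz":0,"gripper":0},{"tx":0,"ty":0,"tz":0,"rx":0,"ry":0,"rz":0,"gripper":0}])

```text
time_s: 28.15
tool_pos: [0.5245, 0.1803, 0.0847]
tool_rot: [0.043, 0.999, 0.0, 0.0]
ft_force: [-2.0, 0.1, 4.4]
grip_width: -0.0
grip_force: 2.2
```

>>> jog_arm(plan=[{"tx":0,"ty":0,"tz":0.03,"rx":0,"ry":0,"rz":0,"gripper":0},{"tx":0,"ty":0,"tz":0,"rx":0,"ry":0,"rz":0,"gripper":0}])

```text
time_s: 28.35
tool_pos: [0.5244, 0.1804, 0.0842]
tool_rot: [0.043, 0.999, 0.0, 0.0]
ft_force: [-5.3, -0.3, 8.4]
grip_width: -0.0002
grip_force: 4.5
```

>>> jog_arm(plan=[{"tx":0,"ty":0,"tz":-0.1,"rx":0,"ry":0,"rz":0,"gripper":0},{"tx":0,"ty":0,"tz":-0.4,"rx":0,"ry":0,"rz":0,"gripper":0},{"tx":0,"ty":0,"tz":-0.8,"rx":0,"ry":0,"rz":0,"gripper":0},{"tx":0,"ty":0,"tz":-0.8,"rx":0,"ry":0,"rz":0,"gripper":0},{"tx":0.5,"ty":0,"tz":-0.8,"rx":0,"ry":0,"rz":0,"gripper":0},{"tx":0.5,"ty":0,"tz":-0.5,"rx":0,"ry":0,"rz":0,"gripper":0},{"tx":0,"ty":0,"tz":0,"rx":0,"ry":0,"rz":0,"gripper":0},{"tx":0,"ty":0,"tz":0,"rx":0,"ry":0,"rz":0,"gripper":0}])

```text
time_s: 29.15
tool_pos: [0.4847, 0.1836, 0.219]
tool_rot: [0.043, 0.999, 0.0, 0.0]
ft_force: [0.1, 0.3, -0.9]
grip_width: -0.0
grip_force: 0.0
```

```bash
python3 - <<'E'
from fit import *
print(robot.state()["tool_pos"],np.round(robot.state()["ft_force"],1))
a0=cv2.imread("pics/side0.png"); f=cams.grab_frame("side"); 
roi=(slice(125,200),slice(272,360)); D=np.abs(f["img"][roi].astype(int)-a0[roi]).max(2); print("changed px vs start in meter roi",(D>40).sum(), np.argwhere(D>40).mean(0) if (D>40).any() else '')
for c,t in(("side","lid"),("top","lid"),("wrist","lid"),("wrist","vial")):
    if c!="side": f=cams.grab_frame(c)
    print(c,t,[(np.round(d["bbox"]).tolist(),round(d["confidence"],2)) for d in nets.look_for(c,t)])
q=np.array([proj(f,mw(x,y,z,o=(.5435,.1785))) for x in(-.05,.08) for y in(-.048,.048) for z in(.053,.093)]); print("pred shut lid wrist",q.min(0),q.max(0))
E
```

```text
[0.48473579 0.18362402 0.21902546] [ 0.1  0.3 -0.9]
changed px vs start in meter roi 0 
side lid [([324.0, 151.0, 59.0, 39.0], 0.69), ([222.0, 136.0, 50.0, 29.0], 0.68)]
top lid [([256.0, 170.0, 34.0, 40.0], 0.91), ([189.0, 260.0, 36.0, 53.0], 0.6)]
wrist lid [([325.0, 245.0, 95.0, 107.0], 0.61)]
wrist vial [([12.0, 131.0, 19.0, 26.0], 0.56)]
pred shut lid wrist [276.43311297 192.47128138] [367.99728988 305.92602786]
```

The meter region of the side view is identical to the start picture: lid shut, latch back at rest. Nothing touches the robot, so I hand in.

```bash
python3 -c "
from cell import robot
print(robot.hand_in())"
```

```text
the job is handed in; nothing more can be done
None
```

The job is handed in at about 29 s. The latch was pressed and the lid popped open, the vial stands on the bottom of the well and was let go, and the lid is snapped shut with the meter looking as at the start; the hand-in returned no verdict.

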